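# Open a pressure-test valve over the burst shield with a reach rod

## Robot

A 6-joint arm with a two-finger parallel gripper is mounted at the origin on a cart in front of the work surface, level with it; the furniture and walls round the work are solid. World frame = base frame: x ahead of the robot, y to its left, z up, the work surface at z = 0. Lengths are in m, angles in degrees, forces in N, time in s.
With the tool pointing down it reaches from about 0.35 to 0.875 m from the base axis. Payload 4.2 kg.
Tool frame: the origin (TCP) lies midway between the tips of the shut fingers; the grasp point (between the pads) lies r.pinch_z behind it (r.pinch_z is the distance from the TCP to the grasp point, in m); z points along the fingers, y is the direction in which the jaws open and shut (so a half turn about z gives the same grasp; the last joint's range is limited). The gripper opens to 87 mm and grips with 3 to 60 N. Pads are 19 mm wide; open, the fingers measure 117 mm over their backs; the gripper's body (75 mm by 190 mm) begins 51 mm behind the grasp point.
Start: joints at [87.754, 22.042, 0.453, 0, -68.411, -14.817], TCP at [0.183, 0.597, 0.201] pointing down, gripper open.
Joint ranges: [-179.83, 179.83], [-69.29, 118.12], [-61.27, 80.66], [-181.25, 117.63], [-171.15, -9.14], [-177.46, 177.46]. Speed limits (degrees/s): [159.86, 159.86, 180, 180, 180, 180].

## Interface

Orientations are given as a 3x3 rotation matrix whose columns are the frame's x, y, z axes.
In Python, from station import r gives the robot as it stands. The module is installed in compiled form; this text tells all that it offers.
- The arm moves only by the tool play_rows, never from a script. Its argument "deltas" is a list of rows, each a list of 7 numbers: the shift along the tool's x, y, z in units of 25 mm (1.0 is 25 mm), then the turn, a rotation vector about the tool's x, y, z in units of 5 degrees (1.0 is 5 degrees), then the finger opening in mm, from 0 to 87. In form: [[tx, ty, tz, wx, wy, wz, fingers], ...]. A call has 1 to 12 rows; each row is the pose to reach, as a shift and turn from the pose commanded when the call began, along the tool's axes at that moment; what a row does not reach only later rows make up. A row lasts 1/10 s, in which the tool goes at most 50 mm and 8.59 degrees, less where a joint would pass 70% of its speed; a pose out of reach is approached as far as the arm can. A call with a gripper value outside its range is refused whole. The fingers move at their own pace and stop on an object; the grip force is fixed at half the most. Time passes only in rows, so rows that repeat a pose let the fingers close. It gives the time, the measured TCP pose, the force and the opening at its end, in the units of the state.
- r.sense(): the state, without advancing time (a new reading comes with each control period).
- r.capture(name): name is "scene" or "top" or "wrist"; returns a dict with "pixels" (420x560x3 uint8, red, green, blue), "camera_matrix" (3x3 intrinsics, pixels), "k1" (the pictures are not rectified: a ray, as slopes to the right and down, at radius r is drawn at 1 + k1 r^2 times it, then the intrinsics apply), "R" (3x3) and "t" (3): a world point X has camera coordinates R X + t; the wrist camera has in their place "T_tool_cam" (4x4, takes a point from camera to tool coordinates, whose origin is the TCP and whose axes are the flange's). Camera axes: x right, y down, z forward; pixel columns grow to the right and rows downward; lengths in m; the calibration is good to about 2 mm. A picture is of the moment at which its call begins: read the wrist's pose just before it. There is no depth.
- r.finish_job(): hands the job in, once; it reports no verdict.
Trained networks look in the newest picture that a camera, given by its name, has taken for a name from the list of things; names that differ only in an ending like _2 or _b are one class to them, and where a whole thing is asked for, a point or a joint stands for the part that bears it (a point fixed in the world has none). Each returns a list of dicts, best first, with "score" (0 to 1); they miss things now and then, are a little off and sometimes report something else, mostly with a low value. They report only what shows in the picture. A call takes as long as a camera call.
- r.spot_in(camera, target): "centre" ([x, y, z] in m, in world coordinates, good to about 4 mm: the middle of the surface that is visible of it).
- r.cut_out(camera, target): "region" (420x560 bool, what is visible of it).
The state is a dict: "time_s": time; "joints": joint angles; "joint_velocities": joint speeds; "effort": joint torques, N m; "tcp_pos": TCP position; "ee_rot": TCP orientation; "wrist_force": force on the tool from outside, world axes, zero at the start; "moment": the same for the moment, N m; "gripper_width": opening from 0.0 (shut) to 1.0 (fully open).
Only numpy, scipy, OpenCV 4.12 (cv2) and the standard library are available. Lean on these libraries where they do the work, as an engineer would, in place of code of your own. Each camera call takes 0.05 s, during which the arm holds its last target.

## Task

The coupling behind the clear burst shield is ready for its pressure test. Take the bent reach rod off its forked rest by its orange grip, reach over the shield with it and draw the valve's red T-handle gently towards the front of the shield until the lever has snapped home against its stop, then lay the rod back in its rest. Work the lever only with the rod and never force it (its spindle bends: keep the rod's pull on it under 12 N), do not knock the shield, and leave the spare coupling and the glue bottle standing where they are.

Things in the scene. Friction and masses are not known exactly. Their poses are not given: they have to be found in the camera images.
- reach_rod: Reach rod, about 0.11 kg: orange flat-sided grip (74 long, 17 wide, 26 mm high) on a round 8 mm steel rod. Origin at the grip's centre; x runs along the rod to its bend, z up as it lies in the rest. Behind the grip a stub with a 15 mm black ball runs to x = -85 mm. Take the grip from above across its 17 mm width (y); it is free all round and at least 70 mm below.
- rod_tip (a point): Tip of the rod's bent end: 170 mm ahead of the grip's centre (rod x), then straight down, 75 mm below the rod's axis (rod -z). The bent end is 8 mm thick. Axes are the rod's.
- rest: Fixed grey stand, 165 by 70 mm. Origin at the centre of its underside on the bench; x is the way the rod's bent end points. Two open V forks at x = -57 and +58 mm carry the bare rod on both sides of the grip, rod axis at z = 125 mm, y = 0, rod origin within 6 mm of x = 0. V mouths are 42 mm wide, their tops 17 mm above the rod's axis; the bent end hangs free beyond the stand.
- rig: Fixed pressure-test rig: plate 220 (x) by 230 mm (y), top at z = 16 mm. Origin at the centre of its underside on the bench; -x is its front, facing the robot. On it stand the shield, a blue hand-lever valve in the middle, and a gauge (y above +35 mm) and a manifold with the silver coupling under test (y below -38 mm), both under 125 mm high. The space behind the lever (x above 60 mm) is empty.
- shield: Clear burst shield with black edging, fixed to the rig; its frame is the rig's own (same origin). Front panel at rig x = -82 mm, 9 mm thick at the edging, side wings at y = +-106 mm back to x = +43 mm, open behind and above; its top edge is at z = 165 mm.
- valve_seat (a point): Nominal hinge point of the valve's lever: rig x = 0, y = 0, z = 76 mm; axes are the rig's. The valve is bolted through slots: y and z are true, but along rig x the whole valve sits anywhere within 15 mm either way. The lever is an 8 mm rod up from a hinge along y, with a red T-handle: a bar 16 mm thick, 44 mm long along y, its centre 70 mm from the hinge.
- lever (a joint): Lever angle, rad: starts 0 to 0.08; at 0 it leans 0.35 rad from upright to the back (rig +x); grows as it is drawn to the front (rig -x), upright at 0.35, hard stop at 0.70. Drawing it takes up to about 6 N at the T-handle (friction 1 N, the rest an over-centre spring, most at 0.4 to 0.55); the spring fades to nothing at 0.64 and from about 0.67 holds it on the stop; let go earlier, it springs back or sticks. Past the stop, pull only strains the spindle.
- spare_coupling: Silver quick coupling, 34 mm across and 47 mm high, standing loose on the bench in front of the rig. Origin at the centre of its underside.
- glue_bottle: Red squeeze bottle, 40 mm across and 128 mm high, standing loose beside the rig. Origin at the centre of its underside.

How it is judged:
By the outcome, as a careful person would: the job done as asked, in the order asked, and still so for the second after the job is handed in, with the robot touching nothing.
It also fails if it takes over 62 s, if anything falls off the work surface, if the arm or the gripper's body presses on something with over 40 N, if the wrist force passes 120 N, or if a joint passes its speed limit or range.

## Working session

There is one attempt and no reset: what is moved stays moved. The work goes in short steps, Python scripts to look and compute and a tool call to move; the robot and the scene stay as the last step left them, time stands still between calls to the robot, and variables do not carry over. Pictures are saved under pics/ and viewed, and the job is handed in when it is done.

Besides the shell and the picture viewer there is one more tool, called after "Request:" as name(argument=value, ...), one argument or row to a line, values as JSON. play_rows: Moves the arm, as the interface text tells. Its arguments: {"type":"object","properties":{"deltas":{"type":"array","items":{"type":"array","items":{"type":"number"}}}},"required":["deltas"]}

```bash
mkdir -p pics; cat > h.py <<'E'
import numpy as np, cv2
from station import r
def save(n,name,im):
    cv2.imwrite(f'pics/{name}.png',im[:,:,::-1])
def proj(c,X,R=None,t=None):
    X=np.atleast_2d(X); R=c['R'] if R is None else R; t=c['t'] if t is None else t
    p=X@np.array(R).T+np.array(t); s=p[:,:2]/p[:,2:]; rr=(s**2).sum(1,keepdims=True)
    s=s*(1+c['k1']*rr); K=np.array(c['camera_matrix'])
    return s@K[:2,:2].T+K[:2,2]
def ray(c,uv,R=None,t=None):
    R=np.array(c['R'] if R is None else R); t=np.array(c['t'] if t is None else t)
    K=np.array(c['camera_matrix']); d=np.linalg.solve(K[:2,:2],np.array(uv)-K[:2,2]); s=d.copy()
    for _ in range(20): s=d/(1+c['k1']*(s@s))
    v=R.T@np.array([s[0],s[1],1]); return -R.T@t, v/np.linalg.norm(v)
def onz(c,uv,z):
    o,v=ray(c,uv); return o+v*(z-o[2])/v[2]
def wristRt(c,s):
    T=np.eye(4);T[:3,:3]=s['ee_rot'];T[:3,3]=s['tcp_pos']; M=np.linalg.inv(T@np.array(c['T_tool_cam'])); return M[:3,:3],M[:3,3]
def tri(rays):
    A=np.zeros((3,3));b=np.zeros(3)
    for o,v in rays:
        P=np.eye(3)-np.outer(v,v);A+=P;b+=P@o
    x=np.linalg.solve(A,b); return x,[np.linalg.norm((np.eye(3)-np.outer(v,v))@(x-o)) for o,v in rays]
E
python3 - <<'E'
from h import *
s=r.sense();print(s, r.pinch_z)
for n in ['scene','top','wrist']:
    c=r.capture(n);save(0,n+'0',c['pixels'])
    print(n,{k:np.round(np.array(v),3).tolist() for k,v in c.items() if k!='pixels'})
    for t in ['reach_rod','rod_tip','rest','rig','shield','lever','spare_coupling','glue_bottle']:
        try: print(t,[(round(float(d['score']),2),np.round(d['centre'],3).tolist()) for d in r.spot_in(n,t)][:3])
        except Exception as e: print(t,e)
print(r.sense()['time_s'])
E
```

```text
{'time_s': 0.0, 'joints': array([ 8.77547276e+01,  2.20922991e+01,  3.79670962e-01, -3.00761797e-02,
       -6.84118173e+01, -1.48151394e+01]), 'joint_velocities': array([ 1.44234028e-01,  2.41729197e-06, -5.76431675e-02,  7.96105931e-02,
        3.00090959e-02, -1.61612948e-02]), 'effort': array([-2.72579600e-04, -3.90664709e+01,  1.87405640e+01,  4.21984300e+00,
        1.10258427e-02, -1.95635475e-04]), 'tcp_pos': array([0.18316408, 0.59687039, 0.19943991]), 'ee_rot': array([[ 9.55939140e-01, -2.93564359e-01, -5.72821796e-04],
       [-2.93564906e-01, -9.55936723e-01, -2.15114391e-03],
       [ 8.39177927e-05,  2.22452304e-03, -9.99997522e-01]]), 'wrist_force': array([ 0.00660957,  0.06303187, -0.13673898]), 'moment': array([-0.0111003 , -0.03021754,  0.04612825]), 'gripper_width': 0.9979994720446544} 0.0187
scene {'camera_matrix': [[493.003, 0.0, 280.188], [0.0, 493.003, 210.402], [0.0, 0.0, 1.0]], 'k1': 0.062, 'R': [[0.648, -0.761, 0.019], [-0.35, -0.32, -0.88], [0.676, 0.564, -0.474]], 't': [-0.437, 0.205, 1.043]}
reach_rod [(0.8, [0.436, 0.045, 0.128])]
rod_tip [(0.66, [0.435,
[... 433 characters left out ...]
977, -0.059, -0.203], [0.203, 0.007, -0.979]], 't': [-0.19, 0.504, 1.083]}
reach_rod [(0.82, [0.438, 0.063, 0.131])]
rod_tip [(0.79, [0.439, 0.064, 0.129])]
rest [(0.92, [0.438, 0.073, 0.011])]
rig [(0.89, [0.589, -0.267, 0.019])]
shield [(0.7, [0.551, -0.211, 0.128])]
lever [(0.6, [0.598, -0.276, 0.145])]
spare_coupling []
glue_bottle [(0.75, [0.484, -0.418, 0.076])]
wrist {'camera_matrix': [[296.002, 0.0, 282.453], [0.0, 296.002, 212.793], [0.0, 0.0, 1.0]], 'k1': -0.043, 'T_tool_cam': [[-0.0, -0.954, -0.299, 0.082], [1.0, 0.0, -0.001, -0.0], [0.001, -0.299, 0.954, -0.184], [0.0, 0.0, 0.0, 1.0]]}
reach_rod []
rod_tip []
rest []
rig []
shield []
lever []
spare_coupling []
glue_bottle []
1.35
```

View pics/scene0.png

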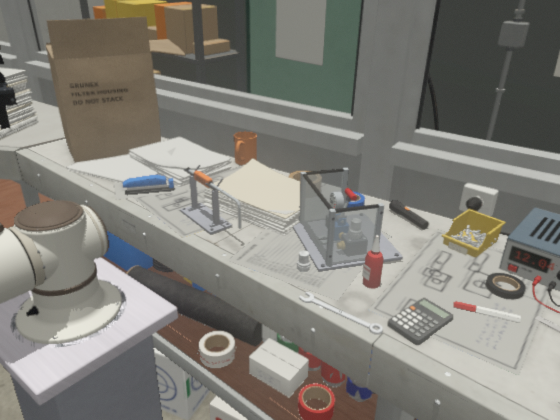

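View pics/top0.png

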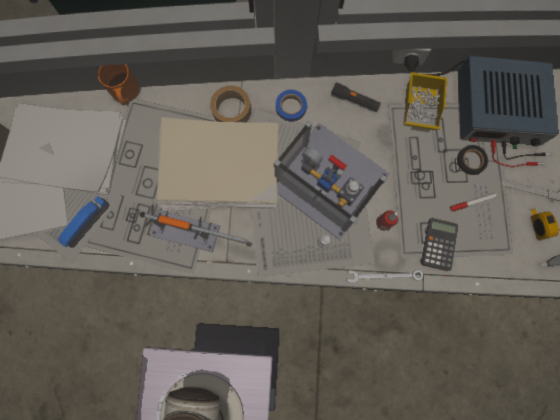

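View pics/wrist0.png

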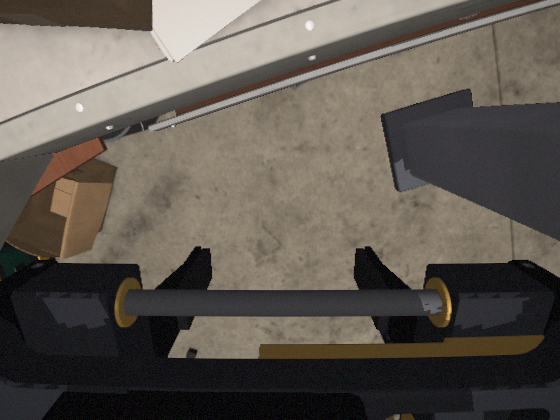

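```bash
python3 - <<'E'
from h import *
a=cv2.imread('pics/top0.png');b=cv2.imread('pics/scene0.png')
cv2.imwrite('pics/t_rod.png',cv2.resize(a[190:260,120:270],None,fx=5,fy=5,interpolation=3))
cv2.imwrite('pics/t_rig.png',cv2.resize(a[110:250,260:410],None,fx=4,fy=4,interpolation=3))
cv2.imwrite('pics/s_rig.png',cv2.resize(b[160:300,280:410],None,fx=4,fy=4,interpolation=3))
cv2.imwrite('pics/s_rod.png',cv2.resize(b[155:255,160:270],None,fx=5,fy=5,interpolation=3))
E
```

```text
(no output)
```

View pics/t_rod.png

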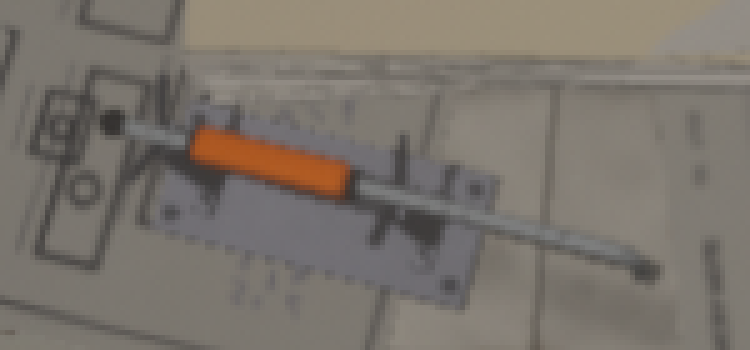

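View pics/t_rig.png

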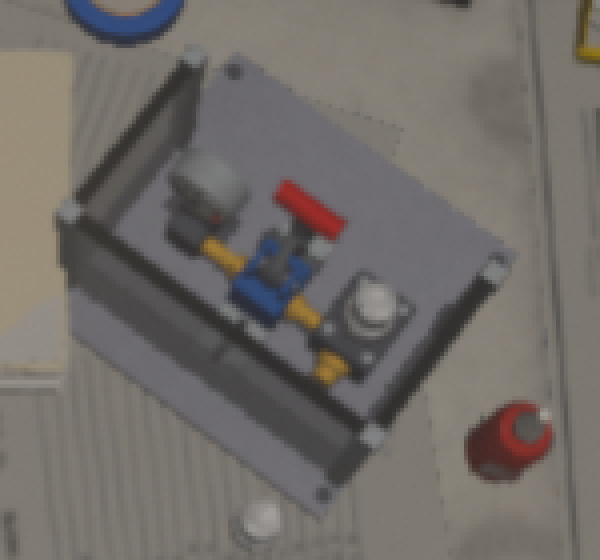

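View pics/s_rig.png

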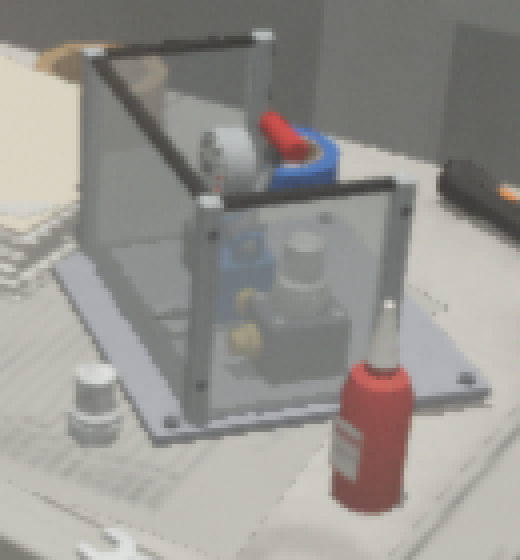

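View pics/s_rod.png

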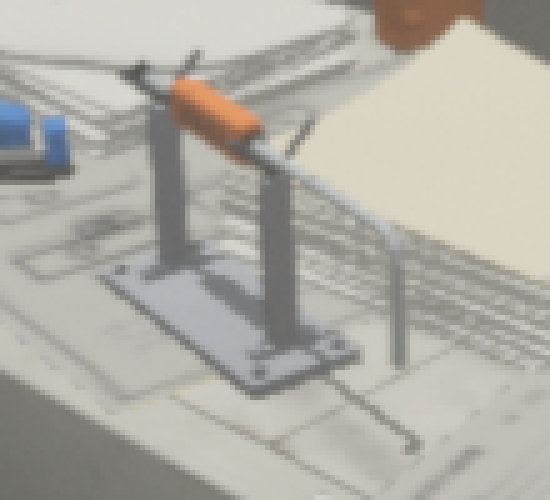

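```bash
cat > fit.py <<'E'
from h import *
from scipy.optimize import least_squares
import pickle
def fitpose(obs, x0):  # obs: (cam(c,R,t), local xyz, uv); pose x,y,yaw on z=0
    def f(p):
        c,s=np.cos(p[2]),np.sin(p[2]); M=np.array([[c,-s,0],[s,c,0],[0,0,1]]); out=[]
        for (cam,R,t),L,uv in obs:
            out.append(proj(cam,M@np.array(L)+[p[0],p[1],p[3] if len(p)>3 else 0],R,t)[0]-uv)
        return np.concatenate(out)
    q=least_squares(f,x0,loss='soft_l1'); return q.x,np.round(f(q.x).reshape(-1,2),1)
E
python3 - <<'E'
from fit import *
S=r.capture('scene');T=r.capture('top')
pickle.dump((S,T),open('cams.pkl','wb'))
s=(S,None,None);t=(T,None,None)
obs=[(t,(-.11,-.115,.016),(340.5,239.2)),(t,(.11,-.115,.016),(389.5,174.2)),(t,(.11,.115,.016),(320,123)),
(t,(-.082,.106,.165),(277,163.2)),(t,(-.082,-.106,.165),(353,218.2)),(t,(.043,.106,.165),(308.7,124.5)),(t,(.043,-.106,.165),(383.7,177.5)),
(s,(-.11,-.115,.016),(318.7,268)),(s,(.11,-.115,.016),(402.5,257)),(s,(-.11,.115,.016),(293.7,225.5)),
(s,(-.082,.106,.165),(303.2,173.2)),(s,(-.082,-.106,.165),(332.5,210.5)),(s,(.043,-.106,.165),(380.7,205.7)),(s,(.043,.106,.165),(345.7,169.2))]
for x0 in ([.57,-.27,-.5],[.57,-.27,-.5,0]):
    p,e=fitpose(obs,x0);print(np.round(p,4),np.degrees(p[2]));
print(e.tolist())
for n,a,b in [('ball',(142.4,214.6),(187.6,170)),('bend',(249,242.4),(239,203)),('T',(337.7,162),(350.7,194))]:
    print(n,tri([ray(T,a),ray(S,b)]))
a=onz(T,(142.4,214.6),.125);b=onz(T,(249,242.4),.125);print(a,b,np.linalg.norm(a-b),np.degrees(np.arctan2(*(b-a)[1::-1])))
for n in [(158.4,219),(190,226.6)]: print(onz(T,n,.135))
x=p[:2];R2=np.array([[np.cos(p[2]),-np.sin(p[2])],[np.sin(p[2]),np.cos(p[2])]])
Tt=tri([ray(T,(337.7,162)),ray(S,(350.7,194))])[0]; print('T in rig',R2.T@(Tt[:2]-x),Tt[2])
for z in (.14,.145,.15): print(z,[R2.T@(onz(C,uv,z)[:2]-x) for C,uv in((T,(337.7,162)),(S,(350.7,194)))])
E
```

```text
[ 0.597  -0.2795 -0.5943] -34.052870754350636
[ 0.5993 -0.2789 -0.5931 -0.0045] -33.9832811852892
[[-0.6, 1.2], [-0.4, -0.5], [-1.7, 0.0], [-0.0, 0.1], [-0.2, 1.0], [1.0, -2.1], [0.9, -1.4], [-0.7, 1.9], [0.3, 0.5], [-3.6, -2.7], [-0.2, 0.3], [-0.4, 0.6], [2.5, -0.7], [2.0, -0.1]]
ball (array([0.46000873, 0.16045105, 0.12092599]), [np.float64(0.0011499689323269655), np.float64(0.0011499689323268847)])
bend (array([ 0.41001644, -0.09130222,  0.12424414]), [np.float64(0.0016593689086631257), np.float64(0.001659368908662965)])
T (array([ 0.60756513, -0.2845193 ,  0.14165197]), [np.float64(0.0009101140853244815), np.float64(0.0009101140853245439)])
[0.46017669 0.15840477 0.125     ] [ 0.41113225 -0.09249561  0.125     ] 0.25564889559636866 -101.06035731220028
[0.45058196 0.11715218 0.135     ]
[0.43759289 0.04303408 0.135     ]
T in rig [9.97562709e-03 7.83284792e-06] 0.141651974180203
0.14 [array([ 1.14357024e-02, -9.39191408e-05]), array([0.01036466, 0.00286898])]
0.145 [array([ 0.00979662, -0.00050157]), array([ 0.00598784, -0.00643792])]
0.15 [array([ 0.00815754, -0.00090922]), array([ 0.00161102, -0.01574482])]
```

```bash
cat >> h.py <<'E'
from scipy.spatial.transform import Rotation as Ro
def delta(pos,yaw,Rt=None):
    s=r.sense();R=np.array(s['ee_rot']);
    if Rt is None:
        c,q=np.cos(np.radians(yaw)),np.sin(np.radians(yaw)); Rt=np.array([[c,q,0],[q,-c,0],[0,0,-1]])
    d=R.T@(np.array(pos)-s['tcp_pos'])/.025; w=Ro.from_matrix(R.T@Rt).as_rotvec(degrees=True)/5
    print('t',round(s['time_s'],2),'tcp',np.round(s['tcp_pos'],4),'yaw',np.round(np.degrees(np.arctan2(R[1,0],R[0,0])),2),'F',np.round(s['wrist_force'],2),'g',round(s['gripper_width'],3)); print('delta',np.round(d,3),np.round(w,3)); return d,w
E
python3 -c "
from h import *
delta((.444,.08,.27),-101)"
```

```text
t 1.45 tcp [0.1834 0.5975 0.2005] yaw -17.06 F [ 0.15 -0.7   0.28] g 0.999
delta [16.04  16.728 -2.777] [ 1.0000e-03 -1.0000e-03  1.6788e+01]
```

Request:
play_rows(
  deltas=[
    [1, 1, -2.78, 1, 0, 0, 87],
    [2.5, 2.7, -2.78, 0, 0, 2.4, 87],
    [4, 4.2, -2.78, 0, 0, 4, 87],
    [5.4, 5.6, -2.78, 0, 0, 5.6, 87],
    [6.9, 7.1, -2.78, 0, 0, 7.2, 87],
    [8.3, 8.6, -2.78, 0, 0, 8.8, 87],
    [9.7, 10.1, -2.78, 0, 0, 10.4, 87],
    [11.1, 11.6, -2.78, 0, 0, 12, 87],
    [12.5, 13.1, -2.78, 0, 0, 13.6, 87],
    [13.9, 14.6, -2.78, 0, 0, 15.2, 87],
    [15.2, 15.9, -2.78, 0, 0, 16.8, 87],
    [16.04, 16.7, -2.78, 0, 0, 16.8, 87],
  ],
)

```text
time_s: 2.65
tcp_pos: [0.4401, 0.0871, 0.2706]
ee_rot: [[-0.194, -0.981, 0.001], [-0.981, 0.194, 0.001], [-0.001, -0.001, -1.0]]
wrist_force: [0.4, 1.0, 0.2]
gripper_width: 0.996
```

Request:
play_rows(
  deltas=[
    [0, 0, 0, 0, 0, 0, 87],
    [0, 0, 0, 0, 0, 0, 87],
  ],
)

```text
time_s: 2.85
tcp_pos: [0.4399, 0.0879, 0.27]
ee_rot: [[-0.195, -0.981, -0.0], [-0.981, 0.195, 0.0], [-0.0, 0.0, -1.0]]
wrist_force: [-1.0, -0.5, 0.1]
gripper_width: 0.999
```

```bash
python3 - <<'E'
from h import *
delta((.444,.08,.27),-101)
s=r.sense();c=r.capture('wrist');save(0,'w1',c['pixels']);
import pickle;pickle.dump((s,c),open('w1.pkl','wb'))
R,t=wristRt(c,s)
for X in [(.4605,.158,.125),(.4500,.117,.138),(.4375,.043,.138),(.411,-.0925,.125)]: print(np.round(proj(c,X,R,t)))
E
```

```text
t 2.85 tcp [0.4399 0.0879 0.27  ] yaw -101.26 F [-1.03 -0.47  0.1 ] g 0.999
delta [ 0.279 -0.222 -0.001] [ 0.002  0.001 -0.051]
[[277. 253.]]
[[278. 224.]]
[[276. 157.]]
[[275.  14.]]
```

View pics/w1.png

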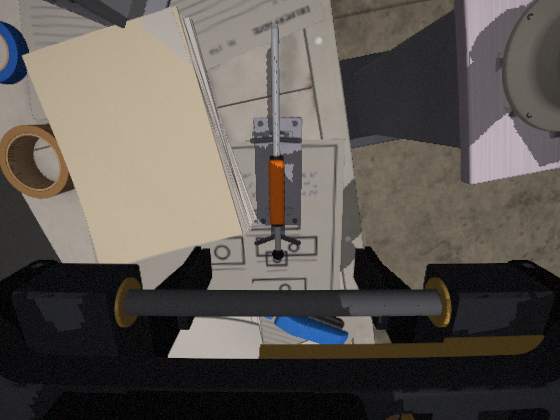

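```bash
python3 - <<'E'
from h import *
import pickle
im=cv2.imread('pics/w1.png');cv2.imwrite('pics/w1c.png',cv2.resize(im[10:270,200:350],None,fx=3,fy=2.3,interpolation=3)[:598])
s,W=pickle.load(open('w1.pkl','rb'));S,T=pickle.load(open('cams.pkl','rb'))
hsv=cv2.cvtColor(im,cv2.COLOR_BGR2HSV);m=((hsv[:,:,0]<14)&(hsv[:,:,1]>180)&(hsv[:,:,2]>90)).astype(np.uint8);m[240:]=0;m[:,:200]=0;m[:,350:]=0
n,l,st,ce=cv2.connectedComponentsWithStats(m);k=1+np.argmax(st[1:,4]);print(st[k],ce[k]);print(cv2.minAreaRect(np.argwhere(l==k)[:,::-1].astype(np.float32)))
pts=np.argwhere(l==k)
for v in range(160,226,8): u=pts[pts[:,0]==v][:,1];print(v,u.min(),u.max())
R,t=wristRt(W,s)
print('ball',tri([ray(T,(142.4,214.6)),ray(S,(187.6,170)),ray(W,(278,255),R,t)]))
print('bend',tri([ray(T,(249,242.4)),ray(S,(239,203)),ray(W,(274.5,22),R,t)]))
def wz(uv,z): 
    o,v=ray(W,uv,R,t);return o+v*(z-o[2])/v[2]
print('gripTop ends',wz((277,157),.138),wz((277.5,226),.138))
E
```

```text
[269 160  15  64 898] [276.31180401 191.09131403]
((276.0, 191.5), (63.0, 14.0), 90.0)
160 271 281
168 270 283
176 269 283
184 270 283
192 270 283
200 270 283
208 270 283
216 270 283Traceback (most recent call last):
  File "<stdin>", line 8, in <module>
    return umr_minimum(a, axis, None, out, keepdims, initial, where)
ValueError: zero-size array to reduction operation minimum which has no identity
```

View pics/w1c.png

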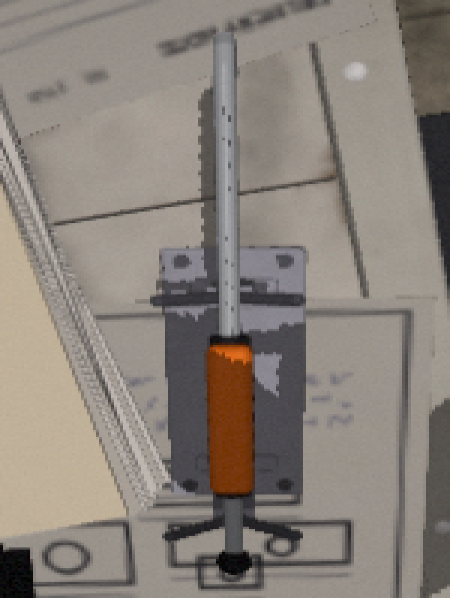

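```bash
python3 - <<'E'
from h import *
import pickle
s,W=pickle.load(open('w1.pkl','rb'));S,T=pickle.load(open('cams.pkl','rb'))
R,t=wristRt(W,s)
print('ball',tri([ray(T,(142.4,214.6)),ray(S,(187.6,170)),ray(W,(278,254),R,t)]))
print('bend',tri([ray(T,(249,242.4)),ray(S,(239,203)),ray(W,(275,24),R,t)]))
def wz(uv,z): 
    o,v=ray(W,uv,R,t);return o+v*(z-o[2])/v[2]
a,b=wz((276.5,158.5),.138),wz((276.7,225.5),.138);print('gripTop ends',a,b,np.linalg.norm(a-b),(a+b)/2)
print('tri grip ctr top', tri([ray(T,(174.2,222.8)),ray(W,(276.5,192),R,t)]))
a,b=wz((278,254),.125),wz((275,24),.125);print(a,b,np.degrees(np.arctan2(*(b-a)[1::-1])),np.linalg.norm(b-a))
E
```

```text
ball (array([0.45995084, 0.16066204, 0.12097283]), [np.float64(0.0013397399723139856), np.float64(0.000969557216420149), np.float64(0.0004139436726243251)])
bend (array([ 0.41205413, -0.08824807,  0.12085133]), [np.float64(0.003957264646021119), np.float64(0.0015948932168051504), np.float64(0.0030168542747813164)])
gripTop ends [0.43734661 0.04424975 0.138     ] [0.4522919  0.11815574 0.138     ] 0.07540196922961453 [0.44481925 0.08120274 0.138     ]
tri grip ctr top (array([0.44553373, 0.08252675, 0.12549706]), [np.float64(0.0002777583564091413), np.float64(0.0002777583564091434)])
[0.4593534  0.15921429 0.125     ] [ 0.41284995 -0.08403685  0.125     ] -100.82291195691178 0.24765639124797792
```

```bash
python3 -c "
from h import *
delta((.4445,.081,.106),-101)"
```

```text
t 2.9 tcp [0.4396 0.0889 0.27  ] yaw -101.12 F [ 0.26  0.49 -0.05] g 1.001
delta [ 0.276 -0.253  6.561] [ 0.001  0.003 -0.025]
```

Request:
play_rows(
  deltas=[
    [0.28, -0.25, 0.5, 0, 0, 0, 87],
    [0.28, -0.25, 2, 0, 0, 0, 87],
    [0.28, -0.25, 3.5, 0, 0, 0, 87],
    [0.28, -0.25, 4.8, 0, 0, 0, 87],
    [0.28, -0.25, 5.8, 0, 0, 0, 87],
    [0.28, -0.25, 6.3, 0, 0, 0, 87],
    [0.28, -0.25, 6.55, 0, 0, 0, 87],
    [0.28, -0.25, 6.55, 0, 0, 0, 87],
    [0.28, -0.25, 6.55, 0, 0, 0, 87],
  ],
)

```text
time_s: 3.8
tcp_pos: [0.445, 0.0821, 0.1071]
ee_rot: [[-0.19, -0.982, 0.002], [-0.982, 0.19, 0.001], [-0.001, -0.001, -1.0]]
wrist_force: [-0.5, -0.8, 0.8]
gripper_width: 1.002
```

```bash
python3 - <<'E'
from h import *
delta((.4445,.081,.106),-101)
c=r.capture('wrist');save(0,'w2',c['pixels'])
E
```

```text
t 3.8 tcp [0.445  0.0821 0.1071] yaw -100.96 F [-0.48 -0.8   0.83] g 1.002
delta [0.047 0.01  0.045] [-0.016  0.011  0.008]
```

View pics/w2.png

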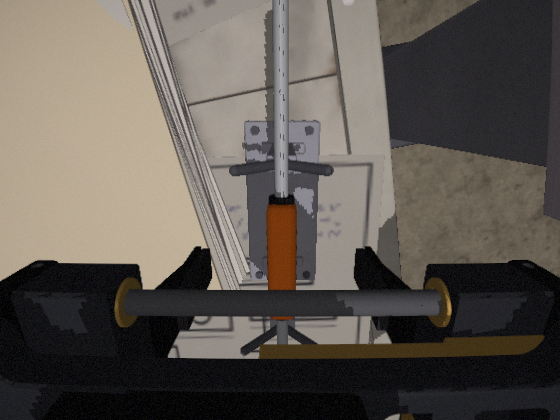

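Request:
play_rows(
  deltas=[
    [0, 0, 0, 0, 0, 0, 0],
    [0, 0, 0, 0, 0, 0, 0],
    [0, 0, 0, 0, 0, 0, 0],
    [0, 0, 0, 0, 0, 0, 0],
    [0, 0, 0, 0, 0, 0, 0],
    [0, 0, 0, 0, 0, 0, 0],
    [0, 0, 0, 0, 0, 0, 0],
    [0, 0, 0, 0, 0, 0, 0],
  ],
)

```text
time_s: 4.65
tcp_pos: [0.4445, 0.081, 0.1063]
ee_rot: [[-0.192, -0.981, -0.0], [-0.981, 0.192, -0.0], [0.0, 0.0, -1.0]]
wrist_force: [-1.1, -0.3, 0.8]
gripper_width: 0.356
```

Request:
play_rows(
  deltas=[
    [0, 0, 0, 0, 0, 0, 0],
    [0, 0, 0, 0, 0, 0, 0],
    [0, 0, 0, 0, 0, 0, 0],
    [0, 0, 0, 0, 0, 0, 0],
    [0, 0, 0, 0, 0, 0, 0],
  ],
)

```text
time_s: 5.15
tcp_pos: [0.445, 0.0813, 0.1065]
ee_rot: [[-0.192, -0.981, 0.001], [-0.981, 0.192, 0.0], [-0.001, -0.001, -1.0]]
wrist_force: [1.7, -0.0, 0.4]
gripper_width: 0.186
```

```bash
python3 -c "
from h import *
delta((.4445,.081,.106),-101)"
```

```text
t 5.15 tcp [0.445  0.0813 0.1065] yaw -101.05 F [ 1.66 -0.    0.4 ] g 0.186
delta [0.015 0.019 0.022] [-0.013  0.007 -0.01 ]
```

```bash
cat >> h.py <<'E'
RIG=np.array([.598,-.279,np.radians(-34.0)])
def rig2w(x,y):
    c,s=np.cos(RIG[2]),np.sin(RIG[2]);return np.array([RIG[0]+c*x-s*y,RIG[1]+s*x+c*y])
def w2rig(p):
    c,s=np.cos(RIG[2]),np.sin(RIG[2]);d=np.array(p)[:2]-RIG[:2];return np.array([c*d[0]+s*d[1],-s*d[0]+c*d[1]])
E
python3 -c "
from h import *
p=rig2w(-.12,-.013);print(p)
delta((p[0],p[1],.275),-34)
p=rig2w(.05,-.013);print(p)"
```

```text
[ 0.49124598 -0.22267434]
t 5.15 tcp [0.445  0.0813 0.1065] yaw -101.05 F [ 1.66 -0.    0.4 ] g 0.186
delta [11.574 -4.151 -6.741] [-1.600e-02 -1.000e-03 -1.341e+01]
[ 0.63218237 -0.31773713]
```

Request:
play_rows(
  deltas=[
    [0, 0, -0.3, 0, 0, 0, 0],
    [0, 0, -1, 0, 0, 0, 0],
    [0, 0, -2, 0, 0, 0, 0],
    [0, 0, -3.2, 0, 0, 0, 0],
    [0, 0, -4.4, 0, 0, 0, 0],
    [0, 0, -5.5, 0, 0, 0, 0],
    [0, 0, -6.3, 0, 0, 0, 0],
    [0, 0, -6.75, 0, 0, 0, 0],
    [0, 0, -6.75, 0, 0, 0, 0],
    [0, 0, -6.75, 0, 0, 0, 0],
  ],
)

```text
time_s: 6.15
tcp_pos: [0.4436, 0.0809, 0.274]
ee_rot: [[-0.192, -0.981, -0.002], [-0.981, 0.192, -0.0], [0.001, 0.002, -1.0]]
wrist_force: [-0.1, -0.8, -1.2]
gripper_width: 0.193
```

```bash
python3 - <<'E'
from h import *
p=rig2w(-.12,-.013)
delta((p[0],p[1],.275),-34)
c=r.capture('wrist');save(0,'w3',c['pixels'])
c=r.capture('scene');save(0,'s3',c['pixels'])
E
```

```text
t 6.15 tcp [0.4436 0.0809 0.274 ] yaw -101.08 F [-0.09 -0.82 -1.23] g 0.193
delta [11.549 -4.205 -0.042] [ 2.8000e-02  7.0000e-03 -1.3416e+01]
```

View pics/w3.png

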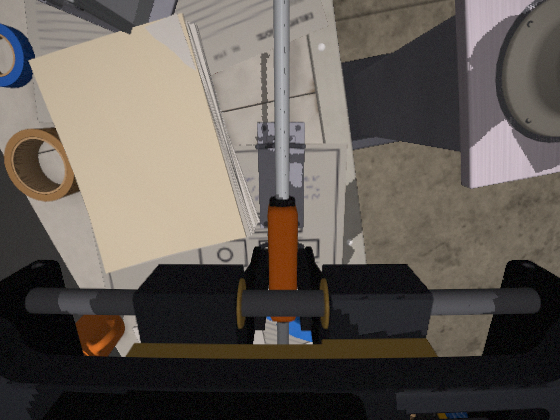

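View pics/s3.png

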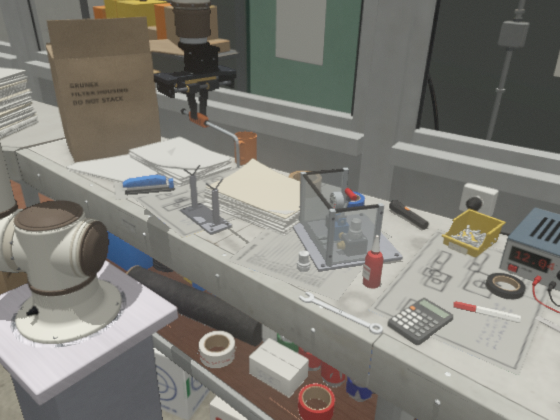

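Request:
play_rows(
  deltas=[
    [0.5, -0.2, 0, 0, 0, -0.6, 0],
    [1.5, -0.5, 0, 0, 0, -1.8, 0],
    [2.7, -1, 0, 0, 0, -3.2, 0],
    [3.9, -1.4, 0, 0, 0, -4.6, 0],
    [5.1, -1.9, 0, 0, 0, -6, 0],
    [6.3, -2.3, 0, 0, 0, -7.4, 0],
    [7.5, -2.7, 0, 0, 0, -8.8, 0],
    [8.7, -3.2, 0, 0, 0, -10.2, 0],
    [9.8, -3.6, 0, 0, 0, -11.6, 0],
    [10.8, -3.95, 0, 0, 0, -12.7, 0],
    [11.4, -4.15, 0, 0, 0, -13.3, 0],
    [11.55, -4.2, 0, 0, 0, -13.42, 0],
  ],
)

```text
time_s: 7.45
tcp_pos: [0.4916, -0.2237, 0.2732]
ee_rot: [[0.828, -0.56, -0.004], [-0.56, -0.828, 0.001], [-0.003, 0.001, -1.0]]
wrist_force: [-0.7, 1.0, -1.0]
gripper_width: 0.19
```

Request:
play_rows(
  deltas=[
    [0, 0, 0, 0, 0, 0, 0],
    [0, 0, 0, 0, 0, 0, 0],
    [0, 0, 0, 0, 0, 0, 0],
  ],
)

```text
time_s: 7.75
tcp_pos: [0.492, -0.2216, 0.275]
ee_rot: [[0.83, -0.558, -0.0], [-0.558, -0.83, 0.0], [-0.0, -0.0, -1.0]]
wrist_force: [-0.0, 0.3, -0.3]
gripper_width: 0.192
```

```bash
python3 - <<'E'
from h import *
import pickle
p=rig2w(-.12,-.013)
delta((p[0],p[1],.275),-34)
s=r.sense();W=r.capture('wrist');save(0,'w4',W['pixels']);s2=r.sense();print(s2['tcp_pos'])
S=r.capture('scene');save(0,'s4',S['pixels'])
T=r.capture('top');save(0,'t4',T['pixels'])
pickle.dump((s,W,S,T),open('v4.pkl','wb'))
a=cv2.imread('pics/t4.png');b=cv2.imread('pics/s4.png')
cv2.imwrite('pics/t4c.png',cv2.resize(a[110:250,220:410],None,fx=4,fy=4,interpolation=3))
cv2.imwrite('pics/s4c.png',cv2.resize(b[130:280,250:410],None,fx=4,fy=4,interpolation=3))
E
```

```text
t 7.75 tcp [ 0.492  -0.2216  0.275 ] yaw -33.92 F [-0.05  0.25 -0.26] g 0.192
delta [-0.003  0.052  0.001] [-0.     0.002  0.016]
[ 0.49210907 -0.22166062  0.27518122]
```

View pics/w4.png

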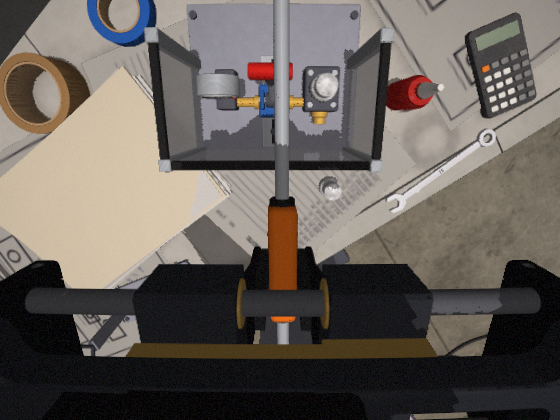

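View pics/t4c.png

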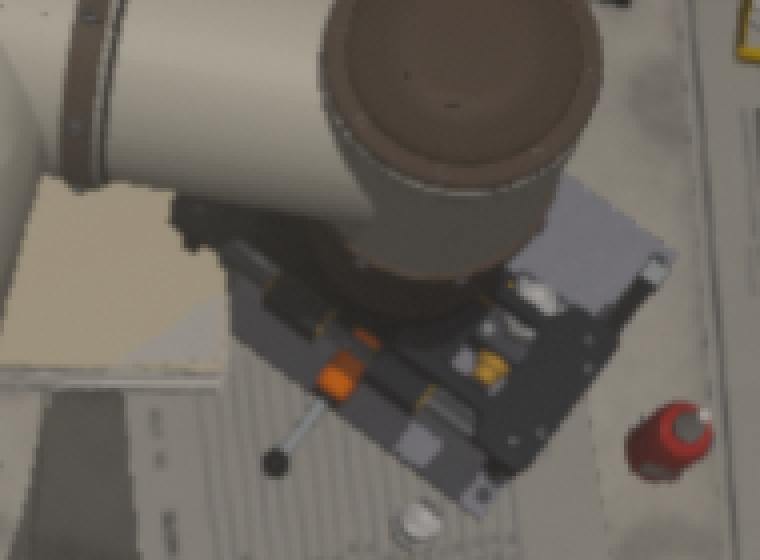

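View pics/s4c.png

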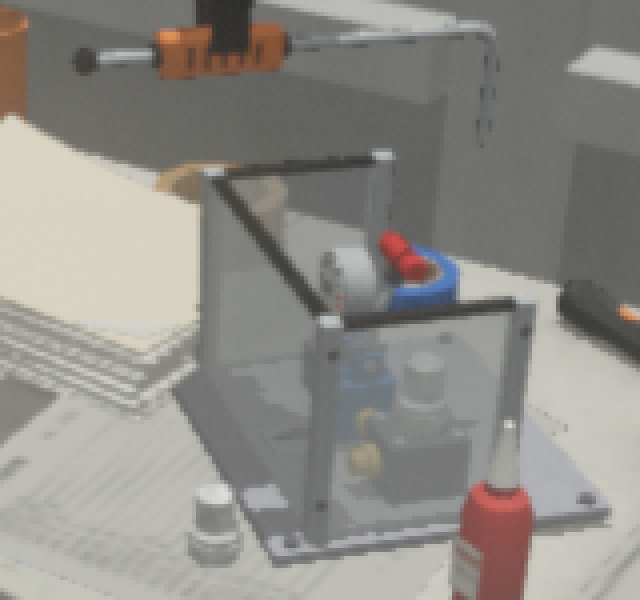

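```bash
python3 - <<'E'
import cv2
a=cv2.imread('pics/w4.png')
cv2.imwrite('pics/w4a.png',cv2.resize(a[0:185,140:400],None,fx=3,fy=3,interpolation=3))
cv2.imwrite('pics/w4b.png',cv2.resize(a[50:130,220:340],None,fx=6,fy=6,interpolation=3))
E
```

```text
(no output)
```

View pics/w4a.png

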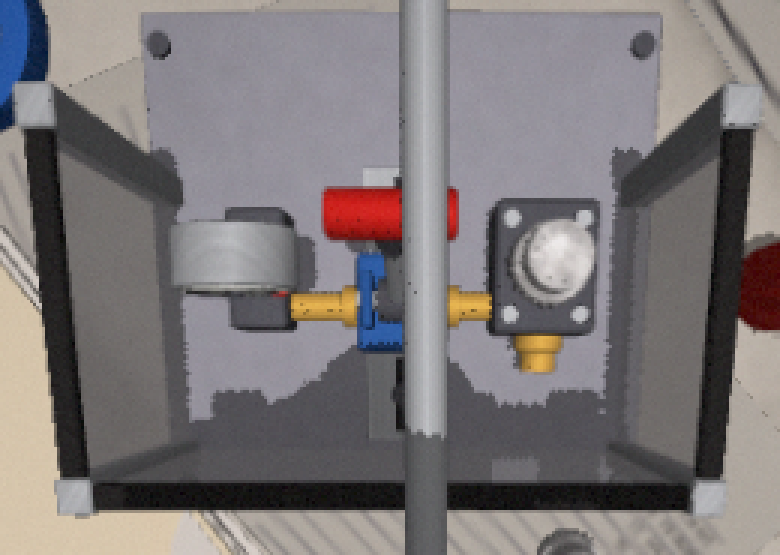

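View pics/w4b.png

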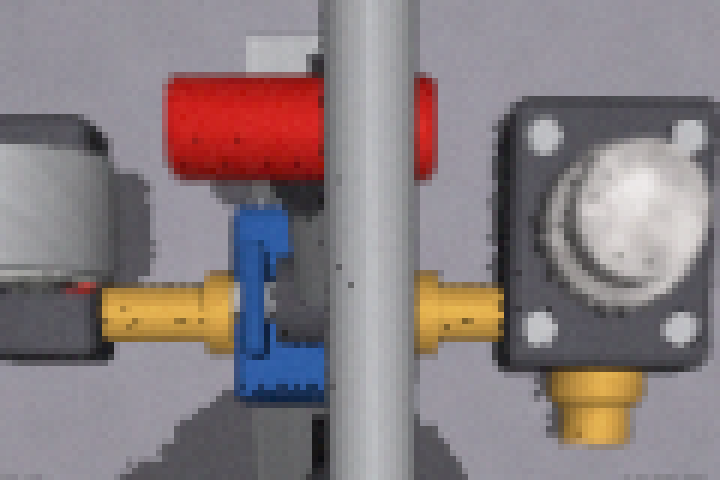

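```bash
python3 - <<'E'
from fit import *
s,W,S,T=pickle.load(open('v4.pkl','rb'));R,t=wristRt(W,s);w=(W,R,t)
t0=(T,None,None);s0=(S,None,None)
ow=[(w,(-.082,.106,.165),(165,165)),(w,(-.082,-.106,.165),(376,165.3)),(w,(.043,.106,.165),(152,34.3)),(w,(.043,-.106,.165),(386.7,34.3)),(w,(.11,.115,.016),(187.3,4)),(w,(.11,-.115,.016),(360,4))]
for x0 in ([.6,-.28,-.59],[.6,-.28,-.59,0]):
    p,e=fitpose(ow,x0);print(np.round(p,4),np.degrees(p[2]),e.tolist())
ot=[(t0,(-.11,-.115,.016),(340.5,239.2)),(t0,(.11,-.115,.016),(389.5,174.2)),(t0,(.11,.115,.016),(320,123)),
(t0,(-.082,.106,.165),(277,163.2)),(t0,(-.082,-.106,.165),(353,218.2)),(t0,(.043,.106,.165),(308.7,124.5)),(t0,(.043,-.106,.165),(383.7,177.5))]
p2,e=fitpose(ot,[.6,-.28,-.59]);print('top',np.round(p2,4),np.degrees(p2[2]))
os=[(s0,(-.082,.106,.165),(303.2,173.2)),(s0,(-.082,-.106,.165),(332.5,210.5)),(s0,(.043,-.106,.165),(380.7,205.7)),(s0,(.043,.106,.165),(345.7,169.2)),(s0,(-.11,-.115,.016),(318.7,268)),(s0,(.11,-.115,.016),(402.5,257))]
p3,e=fitpose(os,[.6,-.28,-.59]);print('scene',np.round(p3,4),np.degrees(p3[2]))
X,er=tri([ray(W,(270.1,71.2),R,t),ray(T,(337.7,162)),ray(S,(350.7,194))]);print('T',X,er)
X2,er=tri([ray(W,(270.1,71.2),R,t),ray(T,(337.7,162))]);print('T wt',X2,er)
def inrig(X,p):
    c,q=np.cos(p[2]),np.sin(p[2]);d=X[:2]-p[:2];return [c*d[0]+q*d[1],-q*d[0]+c*d[1]]
p,e=fitpose(ow,[.6,-.28,-.59])
o,v=ray(W,(270.1,71.2),R,t);Y=o+v*(.143-o[2])/v[2];print('T wrist at z.143',Y,inrig(Y,p), 'top:',inrig(onz(T,(337.7,162),.143),p2))
tp=np.array(s['tcp_pos']);print('tool in rig (wrist fit)',inrig(tp,p),np.degrees(np.arctan2(s['ee_rot'][1][0],s['ee_rot'][0][0])-p[2]))
# predicted tip / bend in scene
Rt=np.array(s['ee_rot']); 
for n,L in [('bend',(.17,0,-.0187)),('tip',(.17,0,.0563)),('ball',(-.0775,0,-.0187)),('grip',(0,0,-.0187))]:
    X=tp+Rt@np.array(L);print(n,X,proj(S,X)[0], (proj(S,X)[0]-[250,130])*4)
E
```

```text
[ 0.5981 -0.2782 -0.5939] -34.02670524301981 [[-0.5, 2.2], [0.5, 2.2], [-2.0, -6.7], [1.9, -7.0], [-1.2, 0.8], [1.2, 0.7]]
[ 0.5989 -0.2786 -0.5942 -0.0047] -34.04297509576288 [[1.0, 0.6], [-1.0, 0.6], [-0.0, -6.4], [0.0, -6.5], [-0.3, 1.3], [0.2, 1.3]]
top [ 0.5976 -0.2788 -0.5955] -34.12032600528888
scene [ 0.5933 -0.2808 -0.5819] -33.337798533499125
T [ 0.60684149 -0.28414398  0.14191213] [np.float64(0.001309642066804341), np.float64(0.0015745145304573048), np.float64(0.0003702599398449713)]
T wt [ 0.60357324 -0.28297189  0.15681662] [np.float64(0.0005387217234422745), np.float64(0.0005387217234424302)]
T wrist at z.143 [ 0.60575022 -0.28315552  0.143     ] [np.float64(0.009114639256666158), np.float64(0.00020248339051294386)] top: [np.float64(0.011976950800566962), np.float64(0.0005186342529316804)]
tool in rig (wrist fit) [np.float64(-0.11955922603546079), np.float64(-0.012455316172227768)] 0.10519524469273142
bend [ 0.63309473 -0.31651518  0.29369818] [374.48727405 135.97808871] [497.94909619  23.91235483]
tip [ 0.63308269 -0.31650411  0.21869818] [370.97709506 165.72470067] [483.90838026 142.89880268]
ball [ 0.42771854 -0.17839616  0.29375154] [271.87490937 144.51983259] [87.49963747 58.07933036]
grip [ 0.49202826 -0.22164555  0.29373483] [305.14637159 141.78918914] [220.58548636  47.15675658]
```

Request:
play_rows(
  deltas=[
    [0, 0.03, 0.3, 0, 0, 0, 0],
    [0, 0.03, 1, 0, 0, 0, 0],
    [0, 0.03, 1.8, 0, 0, 0, 0],
    [0, 0.03, 2.6, 0, 0, 0, 0],
    [0, 0.03, 3.3, 0, 0, 0, 0],
    [0, 0.03, 3.8, 0, 0, 0, 0],
    [0, 0.03, 4.04, 0, 0, 0, 0],
    [0, 0.03, 4.04, 0, 0, 0, 0],
    [0, 0.03, 4.04, 0, 0, 0, 0],
  ],
)

```text
time_s: 8.8
tcp_pos: [0.4923, -0.2233, 0.1748]
ee_rot: [[0.83, -0.558, 0.001], [-0.558, -0.83, -0.001], [0.001, -0.0, -1.0]]
wrist_force: [0.1, 0.1, -0.1]
gripper_width: 0.191
```

```bash
cat >> h.py <<'E'
def avg(cams=('scene','wrist','wrist','wrist')):
    F=[];P=[];M=[];out={}
    for c in cams:
        out[c]=r.capture(c);s=r.sense();F.append(s['wrist_force']);P.append(s['tcp_pos']);M.append(s['moment'])
    F=np.mean(F,0);P=np.mean(P,0);M=np.mean(M,0);c,q=np.cos(RIG[2]),np.sin(RIG[2])
    print('t',round(s['time_s'],2),'tool rig',np.round(w2rig(P)*1000,1),'z',np.round(P[2]*1000,1),'tip x',np.round(w2rig(P)[0]*1000+170,1),'Frig',np.round([c*F[0]+q*F[1],-q*F[0]+c*F[1],F[2]],2),'M',np.round([c*M[0]+q*M[1],-q*M[0]+c*M[1],M[2]],3),'g',round(s['gripper_width'],3))
    return out
E
python3 - <<'E'
from h import *
o=avg()
save(0,'w5',o['wrist']['pixels']);b=o['scene']['pixels'];save(0,'s5',cv2.resize(b[130:280,250:410],None,fx=4,fy=4,interpolation=3))
E
```

```text
t 9.0 tool rig [-118.8  -12.9] z 175.0 tip x 51.2 Frig [ 0.22 -0.08 -0.43] M [0.002 0.026 0.01 ] g 0.195
```

View pics/s5.png

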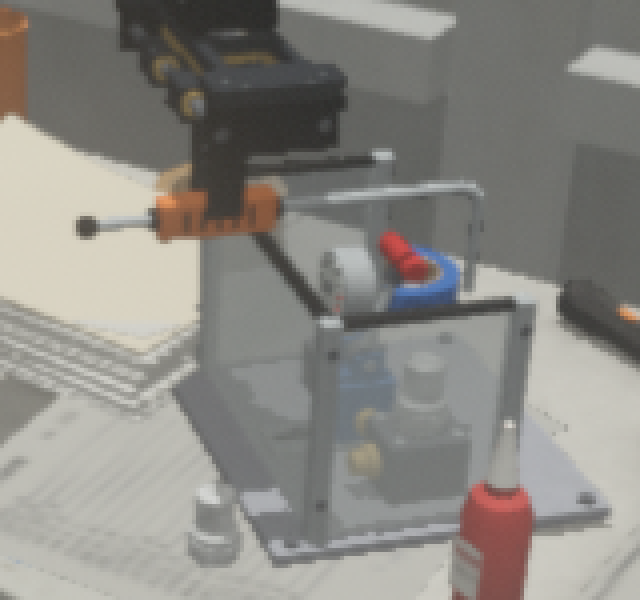

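View pics/w5.png

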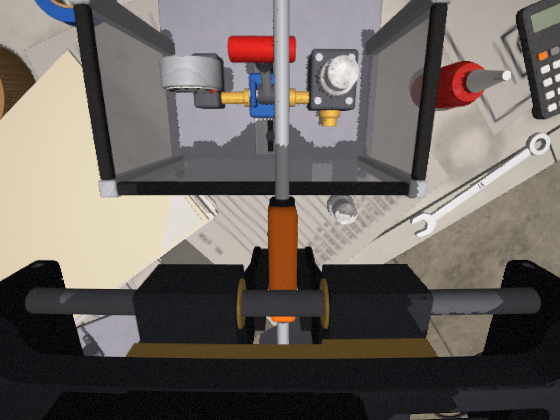

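Request:
play_rows(
  deltas=[
    [-0.2, 0, 0, 0, 0, 0, 0],
    [-0.45, 0, 0, 0, 0, 0, 0],
    [-0.7, 0, 0, 0, 0, 0, 0],
    [-0.9, 0, 0, 0, 0, 0, 0],
    [-1, 0, 0, 0, 0, 0, 0],
    [-1.05, 0, 0, 0, 0, 0, 0],
    [-1.1, 0, 0, 0, 0, 0, 0],
    [-1.15, 0, 0, 0, 0, 0, 0],
    [-1.2, 0, 0, 0, 0, 0, 0],
    [-1.2, 0, 0, 0, 0, 0, 0],
  ],
)

```text
time_s: 10.0
tcp_pos: [0.4672, -0.2064, 0.1742]
ee_rot: [[0.829, -0.559, 0.001], [-0.559, -0.829, -0.0], [0.001, -0.0, -1.0]]
wrist_force: [0.4, -0.9, -0.4]
gripper_width: 0.188
```

```bash
python3 - <<'E'
from h import *
o=avg()
save(0,'w6',o['wrist']['pixels']);b=o['scene']['pixels'];save(0,'s6',cv2.resize(b[130:280,250:410],None,fx=4,fy=4,interpolation=3))
E
```

```text
t 10.2 tool rig [-149.1  -13. ] z 174.1 tip x 20.9 Frig [ 1.3   0.1  -0.92] M [ 0.002 -0.339 -0.031] g 0.192
```

View pics/s6.png

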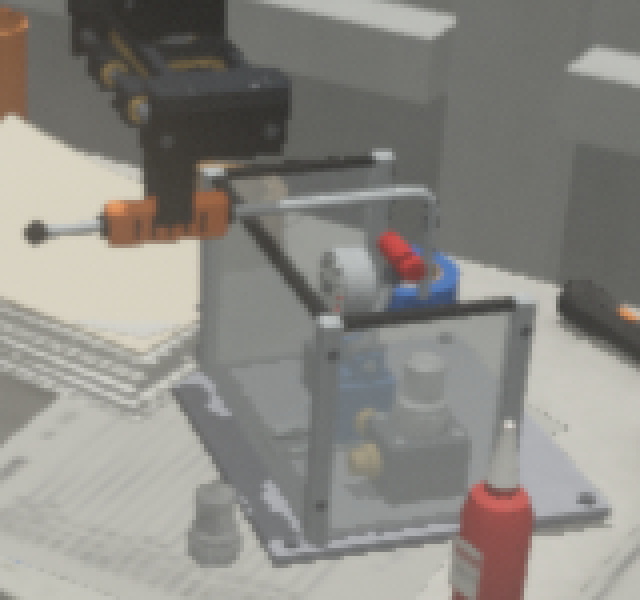

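Request:
play_rows(
  deltas=[
    [-0.05, 0, 0, 0, 0, 0, 0],
    [-0.1, 0, 0, 0, 0, 0, 0],
    [-0.15, 0, 0, 0, 0, 0, 0],
    [-0.2, 0, 0, 0, 0, 0, 0],
    [-0.25, 0, 0, 0, 0, 0, 0],
    [-0.3, 0, 0, 0, 0, 0, 0],
    [-0.35, 0, 0, 0, 0, 0, 0],
    [-0.4, 0, 0, 0, 0, 0, 0],
    [-0.45, 0, 0, 0, 0, 0, 0],
    [-0.5, 0, 0, 0, 0, 0, 0],
  ],
)

```text
time_s: 11.2
tcp_pos: [0.4568, -0.1994, 0.1743]
ee_rot: [[0.829, -0.559, 0.001], [-0.559, -0.829, -0.0], [0.001, -0.0, -1.0]]
wrist_force: [2.4, -1.0, 0.3]
gripper_width: 0.191
```

```bash
python3 - <<'E'
from h import *
o=avg()
save(0,'w7',o['wrist']['pixels']);b=o['scene']['pixels'];save(0,'s7',cv2.resize(b[130:280,250:410],None,fx=4,fy=4,interpolation=3))
E
```

```text
t 11.4 tool rig [-161.8  -13. ] z 174.3 tip x 8.2 Frig [ 2.8   0.05 -0.37] M [ 0.036 -1.068  0.013] g 0.194
```

View pics/s7.png

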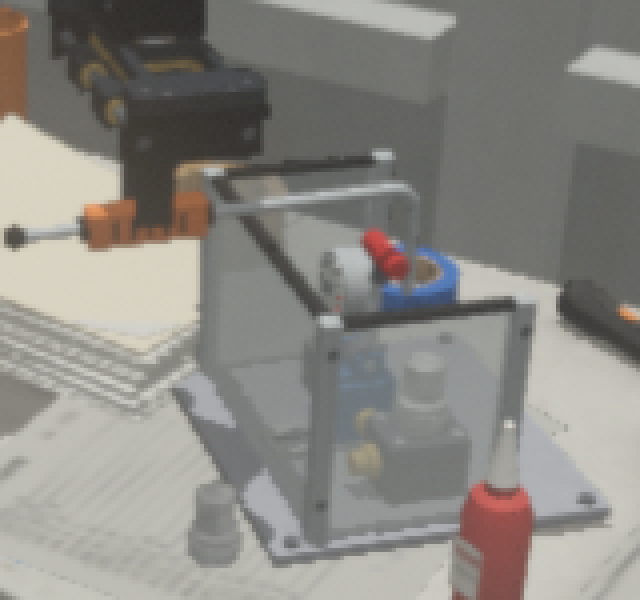

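View pics/w7.png

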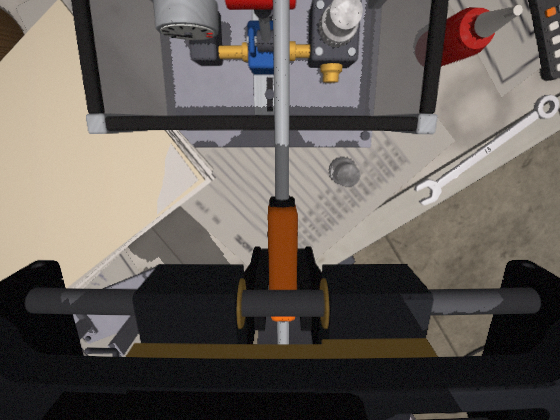

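Request:
play_rows(
  deltas=[
    [-0.05, 0, 0, 0, 0, 0, 0],
    [-0.1, 0, 0, 0, 0, 0, 0],
    [-0.15, 0, 0, 0, 0, 0, 0],
    [-0.2, 0, 0, 0, 0, 0, 0],
    [-0.25, 0, 0, 0, 0, 0, 0],
    [-0.3, 0, 0, 0, 0, 0, 0],
    [-0.35, 0, 0, 0, 0, 0, 0],
    [-0.4, 0, 0, 0, 0, 0, 0],
    [-0.45, 0, 0, 0, 0, 0, 0],
    [-0.5, 0, 0, 0, 0, 0, 0],
  ],
)

```text
time_s: 12.4
tcp_pos: [0.4462, -0.1924, 0.1741]
ee_rot: [[0.829, -0.559, 0.0], [-0.559, -0.829, -0.0], [0.0, -0.0, -1.0]]
wrist_force: [3.7, -2.3, 0.0]
gripper_width: 0.194
```

```bash
python3 - <<'E'
from h import *
o=avg()
b=o['scene']['pixels'];save(0,'s8',cv2.resize(b[130:280,250:410],None,fx=4,fy=4,interpolation=3))
E
```

```text
t 12.6 tool rig [-174.5  -13.1] z 174.1 tip x -4.5 Frig [3.62 0.26 0.02] M [ 0.159 -1.391  0.061] g 0.193
```

View pics/s8.png

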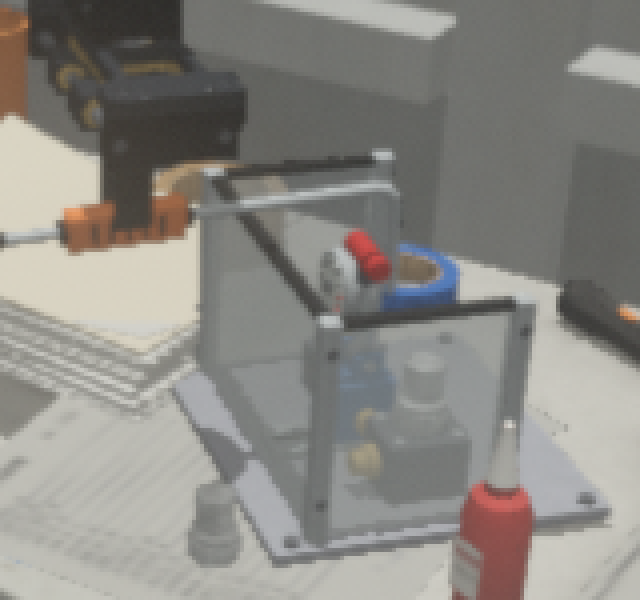

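Request:
play_rows(
  deltas=[
    [-0.04, 0, 0, 0, 0, 0, 0],
    [-0.08, 0, 0, 0, 0, 0, 0],
    [-0.12, 0, 0, 0, 0, 0, 0],
    [-0.16, 0, 0, 0, 0, 0, 0],
    [-0.2, 0, 0, 0, 0, 0, 0],
    [-0.24, 0, 0, 0, 0, 0, 0],
    [-0.28, 0, 0, 0, 0, 0, 0],
    [-0.32, 0, 0, 0, 0, 0, 0],
    [-0.36, 0, 0, 0, 0, 0, 0],
    [-0.4, 0, 0, 0, 0, 0, 0],
  ],
)

```text
time_s: 13.6
tcp_pos: [0.4377, -0.1867, 0.1741]
ee_rot: [[0.829, -0.559, -0.0], [-0.559, -0.829, 0.0], [-0.0, 0.0, -1.0]]
wrist_force: [4.7, -2.2, -1.0]
gripper_width: 0.191
```

```bash
python3 - <<'E'
from h import *
o=avg()
b=o['scene']['pixels'];save(0,'s9',cv2.resize(b[130:280,250:410],None,fx=4,fy=4,interpolation=3))
E
```

```text
t 13.8 tool rig [-184.7  -13.2] z 174.0 tip x -14.7 Frig [ 3.37  0.71 -0.62] M [ 0.208 -1.32   0.072] g 0.191
```

View pics/s9.png

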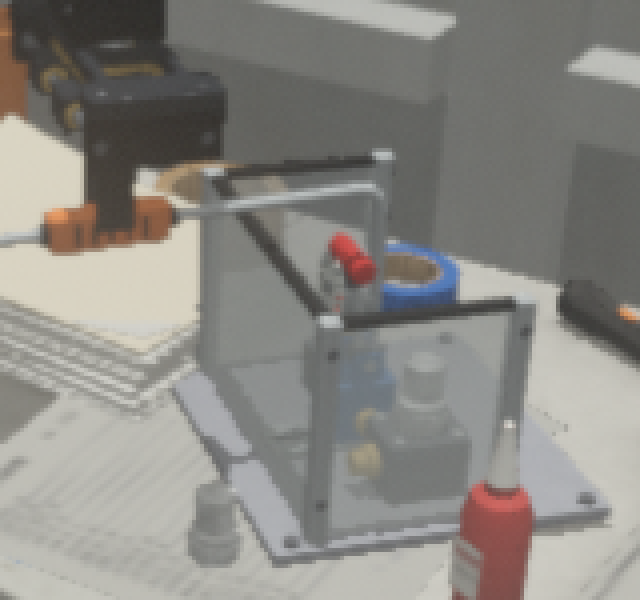

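Request:
play_rows(
  deltas=[
    [-0.02, 0, 0, 0, 0, 0, 0],
    [-0.04, 0, 0, 0, 0, 0, 0],
    [-0.06, 0, 0, 0, 0, 0, 0],
    [-0.08, 0, 0, 0, 0, 0, 0],
    [-0.1, 0, 0, 0, 0, 0, 0],
    [-0.12, 0, 0, 0, 0, 0, 0],
  ],
)

```text
time_s: 14.4
tcp_pos: [0.4351, -0.185, 0.174]
ee_rot: [[0.829, -0.559, -0.0], [-0.559, -0.829, 0.0], [-0.0, 0.0, -1.0]]
wrist_force: [2.5, -1.6, -0.1]
gripper_width: 0.193
```

```bash
python3 - <<'E'
from h import *
o=avg()
b=o['scene']['pixels'];save(0,'s10',cv2.resize(b[130:280,250:410],None,fx=4,fy=4,interpolation=3))
E
```

```text
t 14.6 tool rig [-187.7  -13.2] z 174.0 tip x -17.7 Frig [3.21 0.55 0.1 ] M [ 0.213 -1.116  0.092] g 0.188
```

Request:
play_rows(
  deltas=[
    [-0.02, 0, 0, 0, 0, 0, 0],
    [-0.04, 0, 0, 0, 0, 0, 0],
    [-0.06, 0, 0, 0, 0, 0, 0],
    [-0.08, 0, 0, 0, 0, 0, 0],
  ],
)

```text
time_s: 15.0
tcp_pos: [0.4334, -0.1839, 0.174]
ee_rot: [[0.829, -0.559, -0.001], [-0.559, -0.829, 0.0], [-0.001, 0.0, -1.0]]
wrist_force: [2.1, -0.9, -0.1]
gripper_width: 0.188
```

```bash
python3 - <<'E'
from h import *
o=avg()
b=o['scene']['pixels'];save(0,'s11',cv2.resize(b[130:280,250:410],None,fx=4,fy=4,interpolation=3))
E
```

```text
t 15.2 tool rig [-189.7  -13.3] z 174.0 tip x -19.7 Frig [ 1.9   0.75 -0.08] M [ 0.202 -0.86   0.103] g 0.192
```

View pics/s11.png

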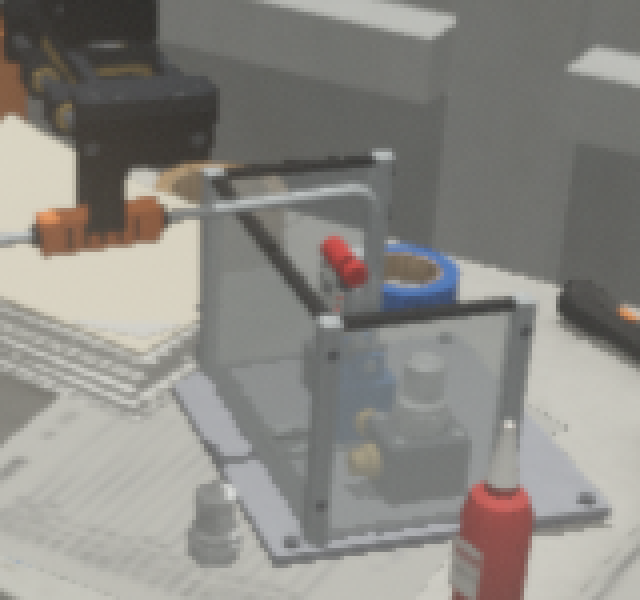

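Request:
play_rows(
  deltas=[
    [-0.02, 0, 0, 0, 0, 0, 0],
    [-0.04, 0, 0, 0, 0, 0, 0],
    [-0.06, 0, 0, 0, 0, 0, 0],
    [-0.06, 0, 0, 0, 0, 0, 0],
  ],
)

```text
time_s: 15.6
tcp_pos: [0.432, -0.183, 0.1739]
ee_rot: [[0.829, -0.559, -0.001], [-0.559, -0.829, 0.0], [-0.001, 0.0, -1.0]]
wrist_force: [1.8, -0.9, -0.8]
gripper_width: 0.191
```

```bash
python3 - <<'E'
from h import *
o=avg()
b=o['scene']['pixels'];save(0,'s12',cv2.resize(b[130:280,250:410],None,fx=4,fy=4,interpolation=3))
E
```

```text
t 15.8 tool rig [-191.2  -13.3] z 174.0 tip x -21.2 Frig [1.81 0.17 0.03] M [ 0.138 -0.591  0.045] g 0.19
```

Request:
play_rows(
  deltas=[
    [-0.02, 0, 0, 0, 0, 0, 0],
    [-0.04, 0, 0, 0, 0, 0, 0],
    [-0.04, 0, 0, 0, 0, 0, 0],
  ],
)

```text
time_s: 16.1
tcp_pos: [0.4308, -0.1824, 0.1737]
ee_rot: [[0.829, -0.559, -0.002], [-0.559, -0.829, 0.0], [-0.002, 0.001, -1.0]]
wrist_force: [0.2, -0.7, -0.2]
gripper_width: 0.19
```

```bash
python3 - <<'E'
from h import *
o=avg()
b=o['scene']['pixels'];save(0,'s13',cv2.resize(b[130:280,250:410],None,fx=4,fy=4,interpolation=3))
E
```

```text
t 16.3 tool rig [-192.8  -13.5] z 173.6 tip x -22.8 Frig [ 0.11 -0.27 -0.87] M [-0.001 -0.005  0.006] g 0.193
```

View pics/s13.png

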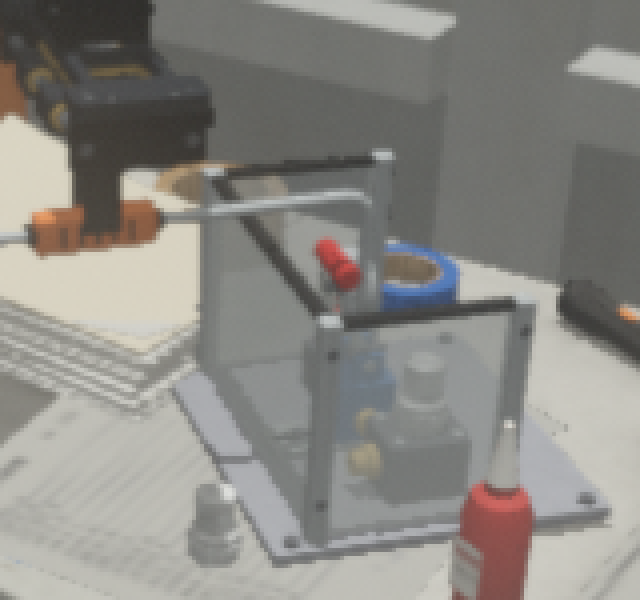

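```bash
python3 - <<'E'
from h import *
import pickle
for n in ['s11','s12','s13']:
    b=cv2.imread(f'pics/{n}.png');h=cv2.cvtColor(b,cv2.COLOR_BGR2HSV);m=(((h[:,:,0]<8)|(h[:,:,0]>172))&(h[:,:,1]>150)&(h[:,:,2]>80));m[:200]=0;m[300:]=0
    p=np.argwhere(m);c=p.mean(0)[::-1]/4+[250,130];print(n,c,len(p))
S=r.capture('scene')
# predict T centre for hinge -14..-9 for angles
for hx in (-.014,-.0115,-.009):
  for th in (.6,.67,.70):
    x=hx-.07*np.sin(th-.35);z=.076+.07*np.cos(th-.35);w=rig2w(x,0);print(hx,th,proj(S,(w[0],w[1],z))[0])
E
```

```text
s11 [335.255 193.575] 400
s12 [334.28409091 193.64772727] 352
s13 [333.375      194.23863636] 352
-0.014 0.6 [335.26588021 195.0468435 ]
-0.014 0.67 [333.43468725 195.74708432]
-0.014 0.7 [332.6587721  196.08236737]
-0.0115 0.6 [336.21735844 194.94109503]
-0.0115 0.67 [334.38732934 195.64097739]
-0.0115 0.7 [333.61186736 195.97609423]
-0.009 0.6 [337.16795532 194.83544024]
-0.009 0.67 [335.33908614 195.53496501]
-0.009 0.7 [334.56407571 195.86991606]
```

Request:
play_rows(
  deltas=[
    [-0.015, 0, 0, 0, 0, 0, 0],
    [-0.03, 0, 0, 0, 0, 0, 0],
    [-0.03, 0, 0, 0, 0, 0, 0],
  ],
)

```text
time_s: 16.65
tcp_pos: [0.4308, -0.1821, 0.174]
ee_rot: [[0.829, -0.559, -0.0], [-0.559, -0.829, 0.0], [-0.0, 0.0, -1.0]]
wrist_force: [-0.4, -1.1, -0.5]
gripper_width: 0.193
```

```bash
python3 - <<'E'
from h import *
o=avg()
b=o['scene']['pixels'];b=cv2.resize(b[130:280,250:410],None,fx=4,fy=4,interpolation=3);save(0,'s14',b)
b=b[:,:,::-1];h=cv2.cvtColor(np.ascontiguousarray(b),cv2.COLOR_BGR2HSV);m=(((h[:,:,0]<8)|(h[:,:,0]>172))&(h[:,:,1]>150)&(h[:,:,2]>80));m[:200]=0;m[300:]=0
p=np.argwhere(m);print(p.mean(0)[::-1]/4+[250,130])
E
```

```text
t 16.85 tool rig [-192.7  -13.2] z 174.0 tip x -22.7 Frig [-0.27 -0.35 -0.93] M [ 0.     0.015 -0.004] g 0.189
[332.82954545 194.19318182]
```

Request:
play_rows(
  deltas=[
    [0.2, 0, 0, 0, 0, 0, 0],
    [0.6, 0, 0, 0, 0, 0, 0],
    [1, 0, 0, 0, 0, 0, 0],
    [1.2, 0, 0, 0, 0, 0, 0],
    [1.2, 0, -0.5, 0, 0, 0, 0],
    [1.2, 0, -1.2, 0, 0, 0, 0],
    [1.2, 0, -2, 0, 0, 0, 0],
    [1.2, 0, -2.8, 0, 0, 0, 0],
    [1.2, 0, -3.5, 0, 0, 0, 0],
    [1.2, 0, -4, 0, 0, 0, 0],
    [1.2, 0, -4.2, 0, 0, 0, 0],
    [1.2, 0, -4.2, 0, 0, 0, 0],
  ],
)

```text
time_s: 18.05
tcp_pos: [0.4561, -0.199, 0.2792]
ee_rot: [[0.829, -0.559, 0.001], [-0.559, -0.829, 0.0], [0.0, -0.0, -1.0]]
wrist_force: [0.3, 0.1, -1.0]
gripper_width: 0.191
```

```bash
python3 - <<'E'
from h import *
import pickle
o=avg(('scene','wrist'));s=r.sense();pickle.dump((s,o['scene'],o['wrist']),open('v15.pkl','wb'))
save(0,'w15',o['wrist']['pixels']);save(0,'s15',cv2.resize(o['scene']['pixels'][100:280,230:410],None,fx=4,fy=4,interpolation=3)[:600])
S=o['scene'];tp=s['tcp_pos'];Rt=s['ee_rot']
for a in (0,2,4):
  A=Ro.from_euler('y',a,degrees=True).as_matrix()
  for n,L in [('bend',(.17,0,0)),('tip',(.17,0,.075)),('ball',(-.0775,0,0)),('grip',(0,0,0))]:
    X=tp+Rt@(A@np.array(L)+[0,0,-.0187]);print(a,n,np.round((proj(S,X)[0]-[230,100])*4))
E
```

```text
t 18.15 tool rig [-163.   -13.2] z 278.3 tip x 7.0 Frig [-0.08  0.3  -1.  ] M [ 0.016  0.069 -0.012] g 0.191
0 bend [511. 146.]
0 tip [499. 266.]
0 ball [ 92. 180.]
0 grip [228. 169.]
2 bend [512. 136.]
2 tip [503. 257.]
2 ball [ 92. 184.]
2 grip [228. 169.]
4 bend [512. 126.]
4 tip [508. 247.]
4 ball [ 92. 189.]
4 grip [228. 169.]
```

View pics/s15.png

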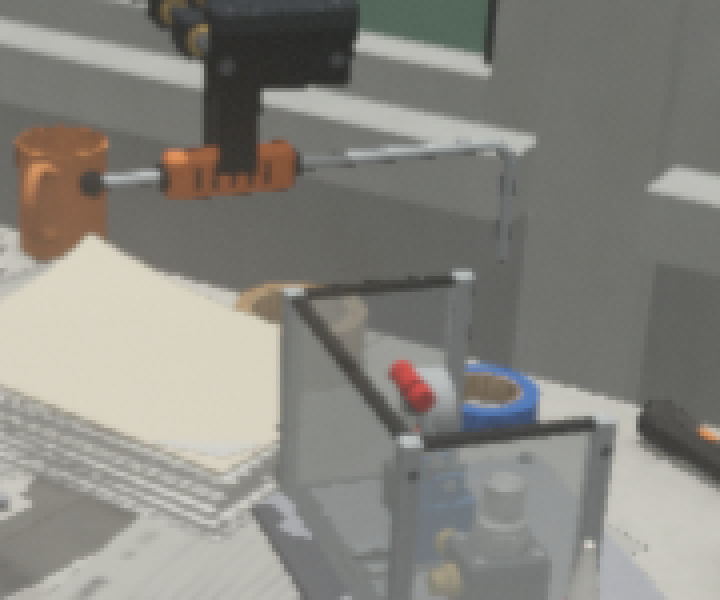

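View pics/w15.png

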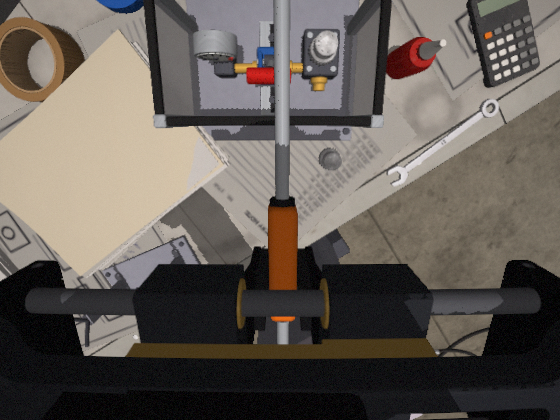

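```bash
python3 - <<'E'
from h import *
import pickle
s,S,W=pickle.load(open('v15.pkl','rb'));R,t=wristRt(W,s)
im=W['pixels'];h=cv2.cvtColor(im,cv2.COLOR_RGB2HSV);m=(((h[:,:,0]<6)|(h[:,:,0]>172))&(h[:,:,1]>170)&(h[:,:,2]>90));m[:60]=0;m[95:]=0;m[:,:240]=0;m[:,300:]=0
p=np.argwhere(m);print(p.min(0),p.max(0));uv=[(p.min(0)[1]+p.max(0)[1])/2,(p.min(0)[0]+p.max(0)[0])/2]
o,v=ray(W,uv,R,t);print(w2rig(o+v*(.1418-o[2])/v[2]))
delta((.4448,.0812,.274),-101.05)
E
```

```text
[ 68 246] [ 83 290]
[-0.0380216   0.00147618]
t 18.15 tcp [ 0.4554 -0.1988  0.2781] yaw -33.97 F [ 0.08  0.41 -1.2 ] g 0.191
delta [-6.608 -9.051  0.171] [ 0.017  0.016 13.416]
```

Request:
play_rows(
  deltas=[
    [-0.3, -0.4, 0, 0, 0, 0.6, 0],
    [-0.9, -1.2, 0, 0, 0, 1.8, 0],
    [-1.6, -2.2, 0, 0, 0, 3.2, 0],
    [-2.3, -3.1, 0, 0, 0, 4.6, 0],
    [-3, -4, 0, 0, 0, 6, 0],
    [-3.7, -5, 0, 0, 0, 7.4, 0],
    [-4.4, -6, 0, 0, 0, 8.8, 0],
    [-5.1, -7, 0, 0, 0, 10.2, 0],
    [-5.7, -7.8, 0.05, 0, 0, 11.6, 0],
    [-6.2, -8.5, 0.1, 0, 0, 12.7, 0],
    [-6.5, -8.9, 0.15, 0, 0, 13.3, 0],
    [-6.61, -9.05, 0.17, 0, 0, 13.42, 0],
  ],
)

```text
time_s: 19.35
tcp_pos: [0.4446, 0.0819, 0.2737]
ee_rot: [[-0.191, -0.982, -0.002], [-0.982, 0.191, -0.001], [0.001, 0.002, -1.0]]
wrist_force: [0.1, 1.1, -2.1]
gripper_width: 0.19
```

Request:
play_rows(
  deltas=[
    [0, 0, 0, 0, 0, 0, 0],
    [0, 0, 0, 0, 0, 0, 0],
    [0, 0, 0, 0, 0, 0, 0],
  ],
)

```text
time_s: 19.65
tcp_pos: [0.4451, 0.0804, 0.2747]
ee_rot: [[-0.192, -0.981, -0.0], [-0.981, 0.192, -0.0], [0.0, 0.0, -1.0]]
wrist_force: [-0.0, 0.8, -1.3]
gripper_width: 0.19
```

```bash
python3 - <<'E'
from h import *
o=avg(('wrist','scene'));save(0,'w16',o['wrist']['pixels']);save(0,'s16',cv2.resize(o['scene']['pixels'][90:260,140:300],None,fx=3.5,fy=3.5,interpolation=3))
delta((.4448,.0812,.150),-101.05)
delta((.4448,.0812,.107),-101.05)
E
```

```text
t 19.75 tool rig [-327.7  212.5] z 274.8 tip x -157.7 Frig [-0.03  0.19 -1.53] M [ 0.113 -0.005 -0.011] g 0.188
t 19.75 tcp [0.4452 0.0805 0.2748] yaw -101.1 F [ 0.46  0.39 -1.73] g 0.188
delta [-0.025  0.021  4.993] [-0.   -0.   -0.01]
t 19.75 tcp [0.4452 0.0805 0.2748] yaw -101.1 F [ 0.46  0.39 -1.73] g 0.188
delta [-0.025  0.021  6.713] [-0.   -0.   -0.01]
```

View pics/w16.png

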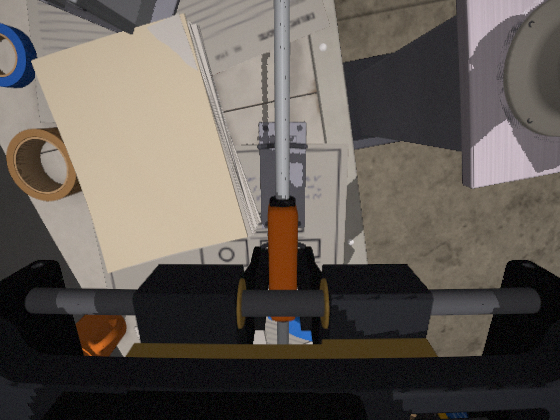

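View pics/s16.png

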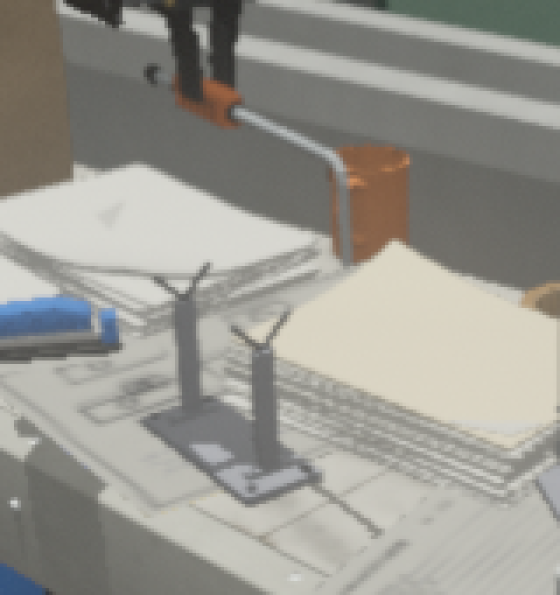

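Request:
play_rows(
  deltas=[
    [0, 0.02, 0.5, 0, 0, 0, 0],
    [-0.02, 0.02, 1.5, 0, 0, 0, 0],
    [-0.02, 0.02, 2.7, 0, 0, 0, 0],
    [-0.02, 0.02, 3.9, 0, 0, 0, 0],
    [-0.02, 0.02, 4.9, 0, 0, 0, 0],
    [-0.02, 0.02, 5.5, 0, 0, 0, 0],
    [-0.02, 0.02, 5.9, 0, 0, 0, 0],
    [-0.02, 0.02, 6.2, 0, 0, 0, 0],
    [-0.02, 0.02, 6.4, 0, 0, 0, 0],
    [-0.02, 0.02, 6.55, 0, 0, 0, 0],
    [-0.02, 0.02, 6.65, 0, 0, 0, 0],
    [-0.02, 0.02, 6.65, 0, 0, 0, 0],
  ],
)

```text
time_s: 20.95
tcp_pos: [0.4448, 0.0816, 0.1086]
ee_rot: [[-0.192, -0.981, 0.0], [-0.981, 0.192, 0.0], [-0.0, -0.0, -1.0]]
wrist_force: [0.2, 0.4, -1.0]
gripper_width: 0.198
```

```bash
python3 - <<'E'
from h import *
o=avg(('wrist','scene'));save(0,'s17',cv2.resize(o['scene']['pixels'][130:260,150:270],None,fx=4.5,fy=4.5,interpolation=3))
delta((.4448,.0812,.1065),-101.05)
E
```

```text
t 21.05 tool rig [-328.6  213.5] z 108.8 tip x -158.6 Frig [ 0.21 -0.3  -1.  ] M [0.12  0.063 0.018] g 0.188
t 21.05 tcp [0.445  0.0817 0.1089] yaw -101.05 F [ 0.19 -0.24 -1.09] g 0.188
delta [0.023 0.005 0.096] [-0.008  0.005 -0.001]
```

View pics/s17.png

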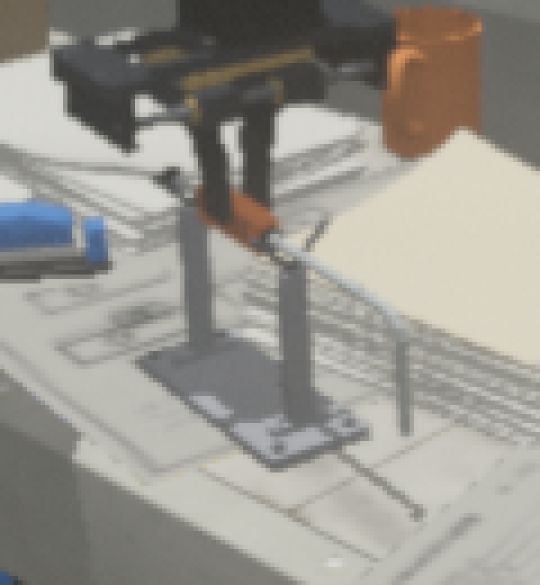

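Rod sits in both forks, about 2 mm above seated. I'll lower it a touch more, then open.

Request:
play_rows(
  deltas=[
    [0, 0, 0.05, 0, 0, 0, 0],
    [0, 0, 0.08, 0, 0, 0, 0],
    [0, 0, 0.08, 0, 0, 0, 0],
  ],
)

```text
time_s: 21.35
tcp_pos: [0.4452, 0.0817, 0.1069]
ee_rot: [[-0.192, -0.981, 0.001], [-0.981, 0.192, 0.0], [-0.0, -0.001, -1.0]]
wrist_force: [0.2, 0.7, 0.5]
gripper_width: 0.192
```

Request:
play_rows(
  deltas=[
    [0, 0, 0, 0, 0, 0, 22],
    [0, 0, 0, 0, 0, 0, 30],
    [0, 0, 0, 0, 0, 0, 40],
    [0, 0, 0, 0, 0, 0, 60],
    [0, 0, 0, 0, 0, 0, 87],
    [0, 0, 0, 0, 0, 0, 87],
    [0, 0, 0, 0, 0, 0, 87],
    [0, 0, 0, 0, 0, 0, 87],
    [0, 0, 0, 0, 0, 0, 87],
    [0, 0, 0, 0, 0, 0, 87],
    [0, 0, 0, 0, 0, 0, 87],
    [0, 0, 0, 0, 0, 0, 87],
  ],
)

```text
time_s: 22.55
tcp_pos: [0.4448, 0.0816, 0.1065]
ee_rot: [[-0.192, -0.981, 0.0], [-0.981, 0.192, -0.0], [0.0, -0.0, -1.0]]
wrist_force: [-0.4, -0.4, -0.2]
gripper_width: 0.994
```

```bash
python3 - <<'E'
from h import *
o=avg(('wrist',));save(0,'w18',o['wrist']['pixels'])
E
```

```text
t 22.6 tool rig [-328.7  213.3] z 106.5 tip x -158.7 Frig [ 0.04  1.4  -0.31] M [ 0.103 -0.001  0.006] g 1.001
```

View pics/w18.png

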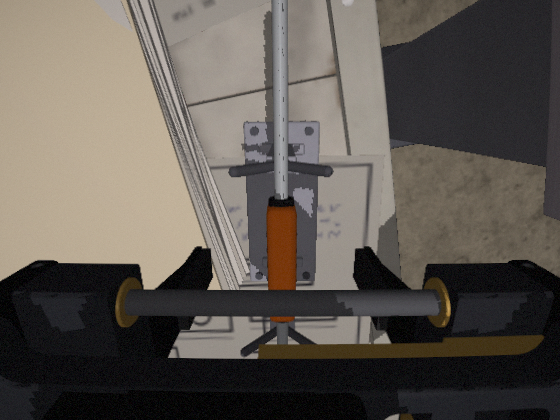

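Rod lies as before (grip at u≈282, in both forks), fingers open and clear. I'll retreat upward.

Request:
play_rows(
  deltas=[
    [0, 0, -0.3, 0, 0, 0, 87],
    [0, 0, -1.2, 0, 0, 0, 87],
    [0, 0, -2.6, 0, 0, 0, 87],
    [0, 0, -4.2, 0, 0, 0, 87],
    [0, 0, -5.8, 0, 0, 0, 87],
    [0, 0, -6.8, 0, 0, 0, 87],
    [0, 0, -7.2, 0, 0, 0, 87],
    [0, 0, -7.2, 0, 0, 0, 87],
    [0, 0, -7.2, 0, 0, 0, 87],
  ],
)

```text
time_s: 23.5
tcp_pos: [0.4439, 0.0814, 0.2851]
ee_rot: [[-0.192, -0.981, -0.003], [-0.981, 0.192, -0.001], [0.001, 0.003, -1.0]]
wrist_force: [-0.7, 0.3, 0.5]
gripper_width: 1.003
```

```bash
python3 - <<'E'
from h import *
o=avg(('scene','top','wrist'))
save(0,'s19',cv2.resize(o['scene']['pixels'][130:300,150:410],None,fx=3,fy=3,interpolation=3));save(0,'t19',cv2.resize(o['top']['pixels'][110:260,120:410],None,fx=2.7,fy=2.7,interpolation=3));save(0,'w19',o['wrist']['pixels'])
b=o['scene']['pixels'];h=cv2.cvtColor(b,cv2.COLOR_RGB2HSV);m=(((h[:,:,0]<8)|(h[:,:,0]>172))&(h[:,:,1]>150)&(h[:,:,2]>80));m[:180]=0;m[205:]=0;m[:,:320]=0;m[:,360:]=0
p=np.argwhere(m);print(p.mean(0)[::-1],p.min(0),p.max(0))
b=o['top']['pixels'];h=cv2.cvtColor(b,cv2.COLOR_RGB2HSV);m=(((h[:,:,0]<8)|(h[:,:,0]>172))&(h[:,:,1]>150)&(h[:,:,2]>80));m[:140]=0;m[200:]=0;m[:,:310]=0;m[:,360:]=0
p=np.argwhere(m);c=p.mean(0)[::-1];print(c,w2rig(onz(o['top'],c,.1418)))
E
```

```text
t 23.65 tool rig [-329.2  212.5] z 284.8 tip x -159.2 Frig [-0.17  0.16 -0.11] M [ 0.082 -0.018  0.02 ] g 0.998
[332.04347826 194.65217391] [191 329] [198 335]
[325.03092784 177.57731959] [-0.03625996  0.00178222]
```

View pics/s19.png

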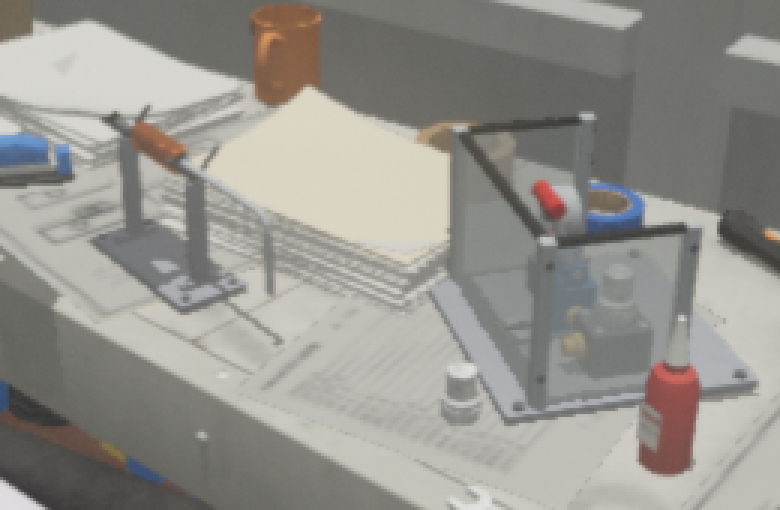

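View pics/t19.png

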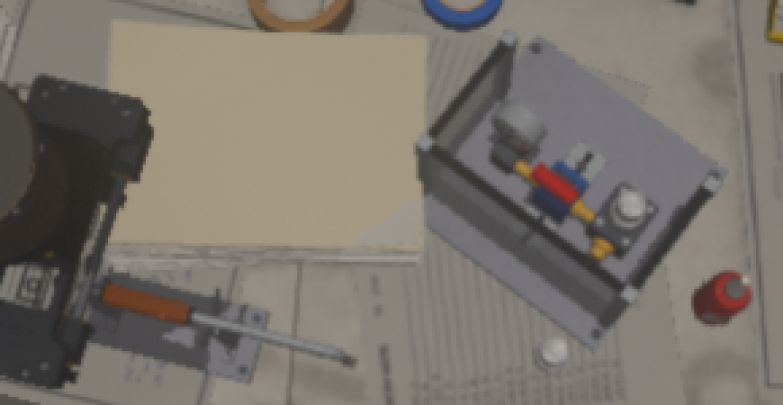

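View pics/w19.png

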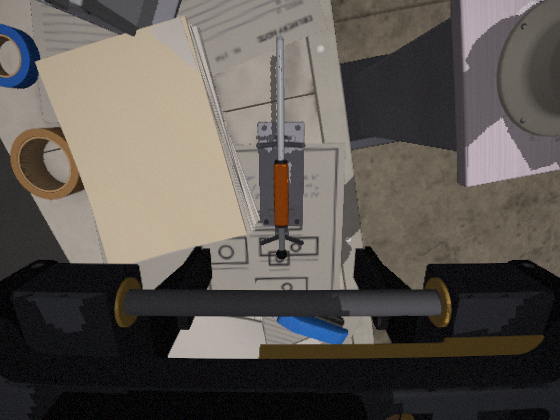

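```bash
python3 -c "
from h import *
print(r.finish_job(), r.sense()['time_s'])"
```

```text
the job is handed in; nothing more can be done
the job is handed in; nothing more can be done
```

The valve lever is home against its stop and the reach rod is back in its rest. I handed the job in at about 23.7 s of the 62 s allowed. It reported no verdict.

I lifted the rod by its orange grip, reached over the shield and drew the T-handle forward with the bent end, about 13 mm off the handle's centre. I then backed the rod off, laid it back in both forks, opened the gripper and moved it up clear.

**Pull on the lever:** wrist force averaged at each stop was at most 3.6 N. The largest single reading, at the end of a move, was about 5 N. The limit was 12 N. I read the force only at the end of each move, not during it.

**Lever on its stop:** force and moment fell to zero at the snap and stayed there when I drew the rod on slightly. The T-handle then measured 47–48 mm forward of where it started, in both the wrist and the top camera; full travel is 48 mm.

**Last pictures:** they show the rod in both forks as at the start, the lever still forward, and the gripper open and clear. The shield, the spare coupling and the glue bottle look unmoved.

**Disagreements:** the cameras differed by 2–3 mm on the handle's position. My fit of the shield's rear posts was about 6–7 pixels off, probably because the posts sit slightly inside the edge given. The bent end may have tilted up by about 1° in the grip during the pull, which made no difference to laying it back.

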